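Set the engraving machine's nose to the gauge blade

ROBOT

A 7-joint arm with a two-finger parallel gripper is mounted at the origin on the work surface. World frame = base frame: x ahead of the robot, y to its left, z up, the work surface at z = 0. Lengths are in m, angles in rad, forces in N, time in s.
With the tool pointing down it reaches from about 0.4 to 0.75 m from the base axis. Payload 19.5 kg.
Tool frame: the origin (TCP) lies midway between the tips of the shut fingers; the grasp point (between the pads) lies 19 mm behind it; z points along the fingers, x is the direction in which the jaws open and shut, and the axes are right-handed (so a half turn about z gives the same grasp; the last joint's range is limited). The gripper opens to 85 mm and grips with 20 to 120 N. Pads are 22 mm wide; open, the fingers measure 114 mm over their backs; the gripper's body (76 mm by 85 mm) begins 54 mm behind the grasp point. The pads swing forward as they close: fully open they stand 13 mm farther back than shut.
Start: joints at [1.12, 0.707, -0.028, 1.485, 0.022, 0.951, -0.075], TCP at [0.229, -0.528, 0.231] pointing down, gripper open.
Joint ranges: [-2.71, 2.71], [-0.32, 2.16], [-1.57, 1.52], [0, 2.45], [-1.46, 4.6], [0, 2.02], [-2.83, 2.83]. Speed limits (rad/s): [1.89, 1.89, 2.57, 2.57, 3.01, 3.01, 3.01].

INTERFACE

Orientations are given as a rotation vector (axis times angle).
In Python, from station import * gives the robot as it stands. The module is installed in compiled form; this text tells all that it offers.
- The arm moves only by the tool move_arm, never from a script. Its argument "deltas" is a list of rows, each an object of numbers: "dx", "dy", "dz": the shift along the tool's x, y, z in m; "spin": the turn about the tool's z in degrees. A call has 1 to 10 rows; each row shifts and turns the commanded pose from where the row before left it, along the tool's axes as they then stand; what a row does not reach is not made up. A row lasts 1/10 s, in which the tool goes at most 50 mm and 8.59 degrees, less where a joint would pass 70% of its speed; a pose out of reach is approached as far as the arm can. A call with a gripper value outside its range is refused whole. "hand" is the gripper command: -1 is fully open, 1 is shut, values between are in proportion, set as the call begins (left out, the last holds). The fingers move at their own pace and stop on an object; the grip force is fixed at half the most. Time passes only in rows, so rows that do not move let the fingers close. It gives the time, the measured TCP pose, the force and the opening at its end, in the units of the state.
- get_obs(): the state, without advancing time (a new reading comes with each control period).
- snapshot(name): name is "scene" or "top" or "wrist"; returns the picture (480x640x3 uint8, blue, green, red); there is no depth.
- camera_info(name): a dict with "vertical_fov" (degrees; the focal length in pixels is half the picture's height over the tangent of half this angle, whatever the lens; pixels are square), "cx", "cy" (the principal point, pixels), "T" (4x4, takes a point from camera to world coordinates). Camera axes: x right, y down, z forward; pixel columns grow to the right and rows downward; lengths in m; the calibration is good to about 2 mm. A picture is of the moment at which its call begins: read the wrist's pose just before it. camera_info takes no time and is no camera call; for the wrist camera it gives the pose at the moment of the call.
- finish_job(): hands the job in, once; it reports no verdict.
Trained networks look in the newest picture that a camera, given by its name, has taken for a name from the list of things; names that differ only in an ending like _2 or _b are one class to them, and where a whole thing is asked for, a point or a joint stands for the part that bears it (a point fixed in the world has none). Each returns a list of dicts, best first, with "p" (0 to 1); they miss things now and then, are a little off and sometimes report something else, mostly with a low value. They report only what shows in the picture. A call takes as long as a camera call. They do not tell look-alikes from the thing itself.
- spot_in(label, camera): "centre" ([column, row] in pixels, amid what is visible of it).
- cut_out(label, camera): "pixels" (480x640 bool, what is visible of it) and "centre" ([column, row] in pixels, amid what is visible of it).
- place_of(label, camera): "centre" ([column, row] in pixels: a listed point, or the origin of a listed thing).
The state is a dict: "time": time; "joints": joint angles; "qd": joint speeds; "tau": joint torques, N m; "tcp_pos": TCP position; "ee_rot": TCP orientation; "ft_force": force on the tool from outside, world axes, zero at the start; "ft_torque": the same for the moment, N m; "width": opening from 0.0 (shut) to 1.0 (fully open).
Only numpy, scipy, OpenCV 4.12 (cv2) and the standard library are available. Lean on these libraries where they do the work, as an engineer would, in place of code of your own. Each camera call takes 0.05 s, during which the arm holds its last target.

TASK

Lay the steel gauge blade flat on the engraving machine's bed and slide its free end in under the nose while there is still clearance, so that its tip shows 10 to 40 mm past the nose's axis, lying straight and centred. Then turn the adjusting screw on top of the head clockwise to bring the sprung nose down until the blade just drags: nipped with a light 6 to 14 N, never squeezed harder than 22 N. Leave the blade in the gap, let go of everything, and do not disturb the other things on the bench.

Things in the scene. Friction and masses are not known exactly. Their poses are not given: they have to be found in the camera images.
- blade: gauge blade: flat steel bar 132 mm long, 24 wide, 6 thick, 0.16 kg, with a dark upright steel tab as its handle (26 mm along the bar, 12 thick, from 6 to 42 mm above the underside) near one end. Starts lying on the bench right of the machine. Origin: on the underside below the tab's centre; x along the bar to the free end (120 mm away; 12 mm of bar lie behind), z up
- blade_tip (a point): middle of the blade's free end, at half thickness: 120 mm along x and 3 mm above the blade's origin
- engraver: fixed engraving machine. Origin: on the bench, straight below the nose axis; z up, y to the upright, x the way the blade is slid in. Black base 30 mm high, x -170 to 120, y -80 to 175 mm. On it a flat aluminium bed, x -165 to 65, y -50 to 50 mm; its top is 44.5 to 47.5 mm above the bench, differs each time and is not reported
- gap (a point): point on the nose axis, fixed to the machine, 52 mm above the bench. The nose, a round steel pin of 16 mm diameter, has its flat end 59.4 to 64.4 mm above the bench at screw 0 (differs each time, not reported), 4 mm lower per rad of screw. It is sprung: from touch on, its force starts at 0 and grows 6 N per mm of further lowering (slightly less as parts give)
- head (a point): centre of the top of the black head arm, on the screw axis, 130 mm above the bench. The arm spans x -30 to 30 mm, y -35 to 100, z 90 to 130, from an upright x -45 to 45, y 100 to 170, 150 high (engraver axes); a collar of 42 mm diameter round the nose reaches down to z 83
- screw (a joint): angle of the adjusting screw (rad), 0 to 5, starts at 0 to 0.6; clockwise from above increases it and lowers the nose 4 mm per rad (steep fast-lead thread). It stays where left; turning takes about 0.10 N m of friction plus 0.004 N m per newton of nose force. At 0 its grip bar lies along the engraver's x
- screw_grip (a point): centre of the screw's upright grip bar (46 mm long, 13 wide, from 145 to 177 mm above the bench, on a disc of 40 mm diameter just over the head arm); on the screw's axis, 161 mm above the bench; x along the bar, turns with the screw
- tankard: bystander: steel tankard 84 mm across and 110 high; origin at the centre of its underside. Leave it alone
- beaker: bystander: brass beaker 60 mm across and 60 high; origin at the centre of its underside. Leave it alone
- plates: bystander: grey open plastic tray 120 x 90 x 35; origin at the centre of its underside. Leave it alone
- bottle: bystander: green glass bottle 76 mm across and 220 high; origin at the centre of its underside. Leave it alone
Things that resemble listed ones, but are neither listed nor needed, are in the scene too. Of the things like the blade, leave any that is red; of the rest the larger one is meant.

How it is judged:
On the way:
1. the blade lies flat under the nose, tip 10 to 40 mm past its axis, and is still loose (nose force under 0.5 N) (z of blade_tip in the frame of engraver between 0.042 and 0.058 m and x of blade_tip in the frame of engraver between 0.01 and 0.04 m and y of blade_tip in the frame of engraver between -0.01 and 0.01 m and angle between the x axis of blade and the x axis of engraver, either way round below 0.17 rad and angle between blade's own z axis and vertical below 0.12 rad and contact force between engraver and blade below 0.5 N), for 0.2 s.
At the end, for the whole second after the job is handed in: the blade lies still and flat (within 0.12 rad) under the nose, tip 10 to 40 mm past the nose's axis and within 10 mm sideways, 42 to 58 mm above the bench, straight within 0.17 rad, and the nose presses it with 6 to 14 N; nothing is touched by the robot (z of blade_tip in the frame of engraver between 0.042 and 0.058 m and x of blade_tip in the frame of engraver between 0.01 and 0.04 m and y of blade_tip in the frame of engraver between -0.01 and 0.01 m and angle between the x axis of blade and the x axis of engraver, either way round below 0.17 rad and angle between blade's own z axis and vertical below 0.12 rad and contact force between engraver and blade between 6 and 14 N and linear speed of blade below 0.01 m/s).
It fails at once if the nose or head is forced against the blade with more than 22 N (contact force between engraver and blade above 22 N).
It fails at once if the tankard is moved more than 20 mm (distance of tankard from where it was at the start of the episode above 0.02 m).
It fails at once if the beaker is moved more than 20 mm (distance of beaker from where it was at the start of the episode above 0.02 m).
It fails at once if the plates is moved more than 20 mm (distance of plates from where it was at the start of the episode above 0.02 m).
It fails at once if the bottle is moved more than 20 mm (distance of bottle from where it was at the start of the episode above 0.02 m).
It also fails if it takes over 67 s, if anything falls off the work surface, if the arm or the gripper's body presses on something with over 40 N, if the wrist force passes 120 N, or if a joint passes its speed limit or range.

## Working session

There is one attempt and no reset: what is moved stays moved. The work goes in short steps, Python scripts to look and compute and a tool call to move; the robot and the scene stay as the last step left them, time stands still between calls to the robot, and variables do not carry over. Pictures are saved under pics/ and viewed, and the job is handed in when it is done.

Besides the shell and the picture viewer there is one more tool, called after "Emit:" by a JSON object that holds its "op" and its "data", one argument or row to a line. move_arm: Moves the arm, as the interface text tells. Its arguments: {"type":"object","properties":{"deltas":{"type":"array"},"hand":{"type":"number"}},"required":["deltas"]}

```bash
mkdir -p pics
cat > h.py <<'E'
from station import *
import numpy as np, cv2
from scipy.spatial.transform import Rotation as R
def K(name):
    c=camera_info(name); f=240/np.tan(np.radians(c["vertical_fov"])/2); return f,c["cx"],c["cy"],np.array(c["T"])
def ray(name,px,k=None):
    f,cx,cy,T=k or K(name); d=T[:3,:3]@np.array([(px[0]-cx)/f,(px[1]-cy)/f,1]); return T[:3,3],d
def atz(name,px,z,k=None):
    o,d=ray(name,px,k); return o+d*(z-o[2])/d[2]
def proj(name,p,k=None):
    f,cx,cy,T=k or K(name); q=T[:3,:3].T@(np.array(p)-T[:3,3]); return np.array([cx+f*q[0]/q[2],cy+f*q[1]/q[2]])
def st():
    o=get_obs(); r=R.from_rotvec(o["ee_rot"]).as_matrix(); print("t",round(o["time"],2),"tcp",np.round(o["tcp_pos"],4),"x",np.round(r[:,0],3),"y",np.round(r[:,1],3),"z",np.round(r[:,2],3),"F",np.round(o["ft_force"],1),"T",np.round(o["ft_torque"],2),"w",round(o["width"],3),"j",np.round(o["joints"],3)); return o
E
python3 - <<'E'
from h import *
st()
for n in ["scene","top","wrist"]:
    k=K(n); im=snapshot(n); cv2.imwrite(f"pics/{n}0.png",im); print(n,k)
    np.savez(f"k_{n}0.npz",T=k[3],k=k[:3])
for n in ["scene","top"]:
  for l in ["blade","blade_tip","gap","head","screw_grip","engraver"]:
    print(n,l,[(np.round(d["centre"],1).tolist(),round(d["p"],2)) for d in place_of(l,n)][:4])
st()
E
```

```text
t 0.0 tcp [ 0.2284 -0.5274  0.2309] x [ 0.397 -0.918 -0.001] y [-0.918 -0.397  0.   ] z [-0.     0.001 -1.   ] F [0.3 0.4 0.3] T [ 0.01  0.04 -0.03] w 0.999 j [ 1.12   0.707 -0.028  1.485  0.022  0.951 -0.076]
scene (np.float64(565.5240271244098), 320.81962608730834, 242.70381570787052, array([[ 0.74894026,  0.46439289, -0.47268143,  1.12658791],
       [ 0.66245978, -0.54125649,  0.51786915, -0.65582932],
       [-0.01534714, -0.70098549, -0.71301038,  1.00374215],
       [ 0.        ,  0.        ,  0.        ,  1.        ]]))
top (np.float64(457.04696088109523), 317.1142164268588, 237.1454016881355, array([[-0.02501071, -0.98109074,  0.19192554,  0.33181454],
       [-0.99968131,  0.02520332, -0.00143803, -0.01516851],
       [-0.00342632, -0.19190035, -0.98140844,  1.17632405],
       [ 0.        ,  0.        ,  0.        ,  1.        ]]))
wrist (np.float64(336.4299764962655), 323.2970806322545, 240.1821446933227, array([[ 0.39706214, -0.88075156, -0.25810532,  0.29357049],
       [-0.91779092, -0.38141168, -0.11038552, -0.49911973],
       [-0.00122217,  0.28071663, -0.95978992, 
[... 201 characters left out ...]
 [([149.4, 344.7], 0.92), ([255.1, 360.6], 0.71)]
scene gap []
scene head [([335.5, 258.2], 0.8)]
scene screw_grip [([339.3, 247.1], 0.81)]
scene engraver [([338.4, 296.0], 0.72)]
top blade [([419.3, 268.3], 0.93), ([421.5, 321.9], 0.78), ([477.3, 251.0], 0.55)]
top blade_tip [([460.2, 293.6], 0.75), ([416.4, 229.7], 0.65), ([394.6, 309.3], 0.5)]
top gap []
top head [([323.9, 209.8], 0.93)]
top screw_grip [([180.5, 236.4], 0.52), ([319.9, 209.4], 0.48)]
top engraver [([325.8, 221.3], 0.59)]
t 0.75 tcp [ 0.2286 -0.5276  0.2313] x [ 0.397 -0.918 -0.   ] y [-0.918 -0.397 -0.   ] z [-0.  0. -1.] F [-0.3 -0.1  0.1] T [ 0.01 -0.06  0.02] w 0.998 j [ 1.12   0.706 -0.028  1.485  0.022  0.951 -0.076]
```

View pics/scene0.png

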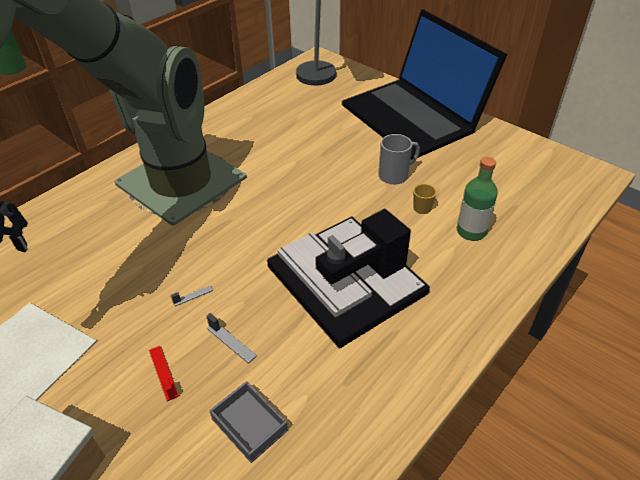

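View pics/top0.png

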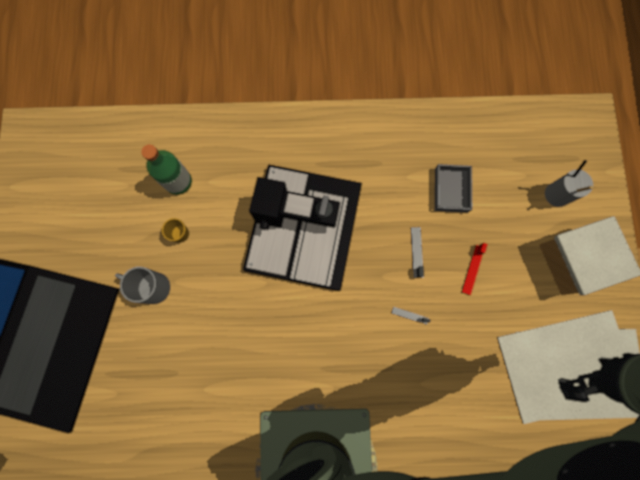

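View pics/wrist0.png

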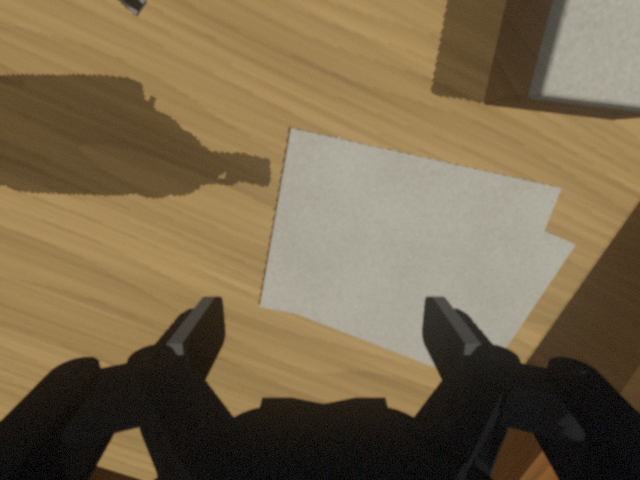

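Run:
```python
from h import *
P=lambda n,px,z:print(n,px,z,np.round(atz(n,px,z),4))
P("top",(323.9,209.8),.13);P("scene",(335.5,258.2),.13)
P("top",(319.9,209.4),.161);P("scene",(339.3,247.1),.161)
P("top",(325.8,221.3),0);P("scene",(338.4,296),0)
P("top",(419.3,268.3),0);P("top",(416.4,229.7),.003);P("scene",(216.1,332.8),0);P("scene",(255.1,360.6),.003)
# base corners z .03
for px in [(270,166),(361,184),(341,290),(244,271)]: P("top",px,.03)
im=cv2.imread("pics/top0.png")[140:340,220:480]; cv2.imwrite("pics/top0c.png",cv2.resize(im,None,fx=3,fy=3,interpolation=cv2.INTER_CUBIC))
```

```text
top (323.9, 209.8) 0.13 [ 0.6018 -0.0344  0.13  ]
scene (335.5, 258.2) 0.13 [ 0.6012 -0.0354  0.13  ]
top (319.9, 209.4) 0.161 [ 0.5949 -0.0247  0.161 ]
scene (339.3, 247.1) 0.161 [ 0.6054 -0.0284  0.161 ]
top (325.8, 221.3) 0 [ 0.6039 -0.0409  0.    ]
scene (338.4, 296) 0 [ 0.6043 -0.0282  0.    ]
top (419.3, 268.3) 0 [ 0.473 -0.279  0.   ]
top (416.4, 229.7) 0.003 [ 0.5745 -0.2776  0.003 ]
scene (216.1, 332.8) 0 [ 0.4703 -0.2785  0.    ]
scene (255.1, 360.6) 0.003 [ 0.5863 -0.2729  0.003 ]
top (270, 166) 0.03 [0.7503 0.1026 0.03  ]
top (361, 184) 0.03 [ 0.6946 -0.1351  0.03  ]
top (341, 290) 0.03 [ 0.4199 -0.0731  0.03  ]
top (244, 271) 0.03 [0.4738 0.1696 0.03  ]
```

View pics/top0c.png

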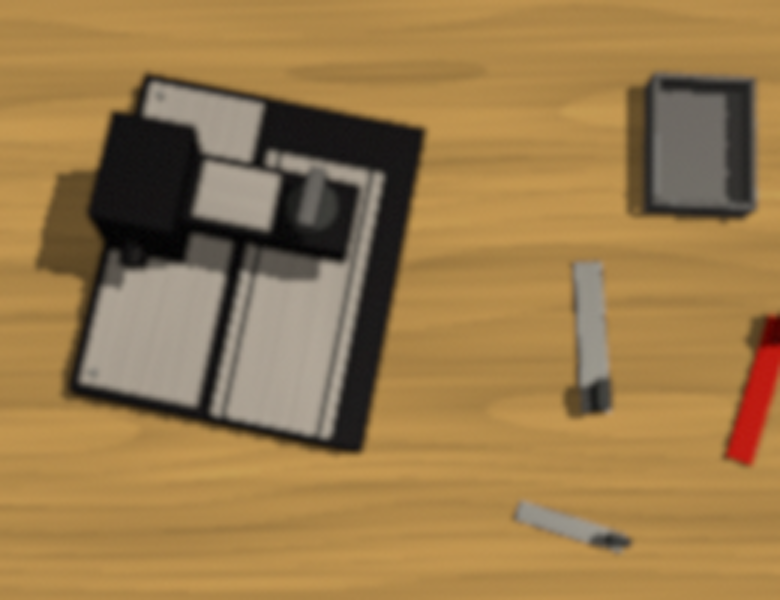

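Emit:
{"op": "move_arm", "data": {
  "deltas": [
    {"dx": -0.0165, "dy": -0.0402},
    {"dx": -0.0165, "dy": -0.0402},
    {"dx": -0.0165, "dy": -0.0402},
    {"dx": -0.0165, "dy": -0.0402},
    {"dx": -0.0165, "dy": -0.0402},
    {"dx": -0.0165, "dy": -0.0402},
    {"dx": -0.0165, "dy": -0.0402},
    {"dx": -0.0165, "dy": -0.0402}
  ]
}}

```text
$.deltas[0]: bad value
```

Emit:
{"op": "move_arm", "data": {
  "deltas": [
    {"spin": -8.5},
    {"spin": -8.5},
    {"spin": -8.5},
    {"spin": -8.5},
    {"spin": -8.5},
    {"spin": -8.5},
    {"spin": -8.5},
    {"spin": -8.5},
    {"spin": -8.5},
    {"spin": -8.5}
  ]
}}

```text
$.deltas[0]: bad value
```

Emit:
{"op": "move_arm", "data": {
  "deltas": [
    {"spin": -8.5},
    {"spin": -8.5},
    {"spin": -8.5},
    {"spin": -8.5},
    {"spin": -8.5},
    {"spin": -8.5},
    {"spin": -8.5},
    {"spin": -8.5},
    {"spin": -5},
    {}
  ]
}}

```text
$.deltas[0]: bad value
```

Run:
```python
from h import *
st(); k=K("wrist"); im=snapshot("wrist"); cv2.imwrite("pics/w1.png",im)
for l in ["blade","blade_tip"]:
    for d in place_of(l,"wrist")[:3]: print(l,np.round(d["centre"],1),round(d["p"],2),np.round(atz("wrist",d["centre"],0 if l=="blade" else .003,k),4))
for px in [(0,0)]: pass
np.savez("k_w1.npz",k=k[:3],T=k[3])
```

```text
t 0.75 tcp [ 0.2286 -0.5276  0.2313] x [ 0.397 -0.918 -0.   ] y [-0.918 -0.397 -0.   ] z [-0.  0. -1.] F [-0.3 -0.1  0.1] T [ 0.01 -0.06  0.02] w 0.998 j [ 1.12   0.706 -0.028  1.485  0.022  0.951 -0.076]
blade [134.7   3. ] 0.71 [ 0.3389 -0.2828  0.    ]
```

View pics/w1.png

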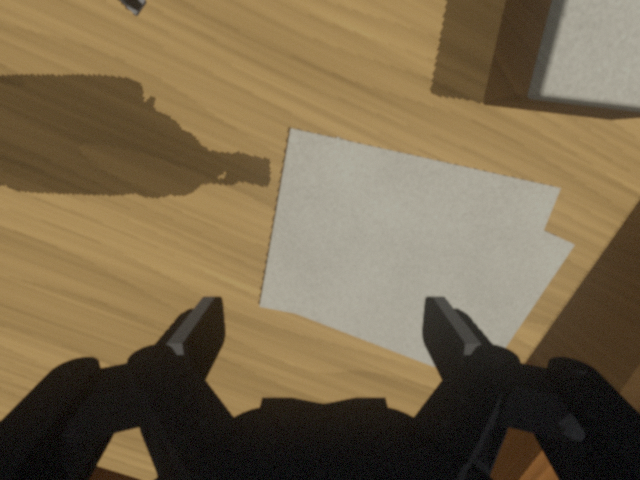

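Emit:
{"op": "move_arm", "data": {
  "deltas": [
    {"dx": -0.0165, "dy": -0.0402, "dz": 0, "spin": 0},
    {"dx": -0.0165, "dy": -0.0402, "dz": 0, "spin": 0},
    {"dx": -0.0165, "dy": -0.0402, "dz": 0, "spin": 0},
    {"dx": -0.0165, "dy": -0.0402, "dz": 0, "spin": 0},
    {"dx": -0.0165, "dy": -0.0402, "dz": 0, "spin": 0},
    {"dx": -0.0165, "dy": -0.0402, "dz": 0, "spin": 0},
    {"dx": -0.0165, "dy": -0.0402, "dz": 0, "spin": 0},
    {"dx": -0.0165, "dy": -0.0402, "dz": 0, "spin": 0}
  ]
}}

```text
time: 1.7
tcp_pos: [0.4723, -0.2772, 0.2314]
ee_rot: [-2.626, 1.724, -0.0]
ft_force: [0.7, -0.2, -1.1]
width: 0.997
```

Emit:
{"op": "move_arm", "data": {
  "deltas": [
    {"dx": 0, "dy": 0, "dz": 0, "spin": -8.5},
    {"dx": 0, "dy": 0, "dz": 0, "spin": -8.5},
    {"dx": 0, "dy": 0, "dz": 0, "spin": -8.5},
    {"dx": 0, "dy": 0, "dz": 0, "spin": -8.5},
    {"dx": 0, "dy": 0, "dz": 0, "spin": -8.5},
    {"dx": 0, "dy": 0, "dz": 0, "spin": -8.5},
    {"dx": 0, "dy": 0, "dz": 0, "spin": -8.5},
    {"dx": 0, "dy": 0, "dz": 0, "spin": -8.5},
    {"dx": 0, "dy": 0, "dz": 0, "spin": -8.5},
    {"dx": 0, "dy": 0, "dz": 0, "spin": -8.5}
  ]
}}

```text
time: 2.7
tcp_pos: [0.4712, -0.2787, 0.2313]
ee_rot: [3.099, 0.512, 0.0]
ft_force: [0.0, -0.5, 0.2]
width: 1.002
```

Emit:
{"op": "move_arm", "data": {
  "deltas": [
    {"dx": 0, "dy": 0, "dz": 0, "spin": -8.5},
    {"dx": 0, "dy": 0, "dz": 0, "spin": -8.5},
    {"dx": 0, "dy": 0, "dz": 0, "spin": -8.5},
    {"dx": 0, "dy": 0, "dz": 0, "spin": -8.5},
    {"dx": 0, "dy": 0, "dz": 0, "spin": -8.5},
    {"dx": 0, "dy": 0, "dz": 0, "spin": -8.5},
    {"dx": 0, "dy": 0, "dz": 0, "spin": -8.5},
    {"dx": 0, "dy": 0, "dz": 0, "spin": -8.5},
    {"dx": 0, "dy": 0, "dz": 0, "spin": -5},
    {"dx": 0, "dy": 0, "dz": 0, "spin": 0}
  ]
}}

```text
time: 3.7
tcp_pos: [0.4711, -0.2788, 0.2312]
ee_rot: [-2.192, -2.25, -0.0]
ft_force: [0.3, -0.7, -0.5]
width: 0.998
```

Run:
```python
from h import *
st(); k=K("wrist"); im=snapshot("wrist"); cv2.imwrite("pics/w2.png",im)
for l in ["blade","blade_tip"]:
    for d in place_of(l,"wrist")[:3]: print(l,np.round(d["centre"],1),round(d["p"],2),np.round(atz("wrist",d["centre"],0 if l=="blade" else .003,k),4))
np.savez("k_w2.npz",k=k[:3],T=k[3])
```

```text
t 3.7 tcp [ 0.4711 -0.2788  0.2312] x [-0.026  1.     0.   ] y [ 1.     0.026 -0.   ] z [-0.  0. -1.] F [ 0.3 -0.7 -0.5] T [-0.05  0.03  0.01] w 0.998 j [ 0.869  0.756 -0.786  1.574  0.589  1.062  1.521]
blade [182.5 243. ] 0.97 [ 0.516  -0.4404  0.    ]
blade [328.3 202.3] 0.9 [ 0.4643 -0.2731  0.    ]
blade [324.3  81.3] 0.89 [ 0.3407 -0.2809  0.    ]
blade_tip [399.1 111.2] 0.76 [ 0.3673 -0.2032  0.003 ]
blade_tip [217.9 142.6] 0.72 [ 0.4032 -0.3915  0.003 ]
blade_tip [323.3 297.8] 0.63 [ 0.5801 -0.2758  0.003 ]
```

View pics/w2.png

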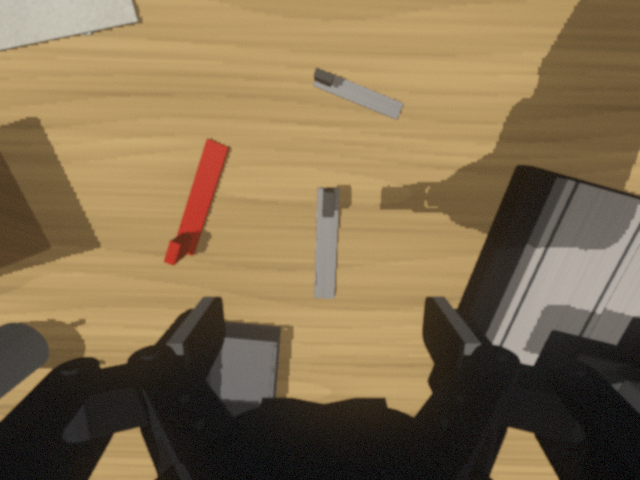

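Run:
```python
from h import *
im=cv2.imread("pics/w2.png")[170:310,280:380]; cv2.imwrite("pics/w2c.png",cv2.resize(im,None,fx=4,fy=4,interpolation=cv2.INTER_CUBIC))
z=np.load("k_w2.npz");k=(*z["k"],z["T"])
for a,b,c in [("tailL",(318,188),.006),("tailR",(338,187),.006),("tipL",(315,297.5),.006),("tipR",(335,298),.006)]: print(a,np.round(atz("wrist",b,c,k),4))
```

```text
tailL [ 0.4478 -0.2849  0.006 ]
tailR [ 0.4462 -0.2632  0.006 ]
tipL [ 0.5784 -0.2857  0.006 ]
tipR [ 0.5785 -0.2618  0.006 ]
```

View pics/w2c.png

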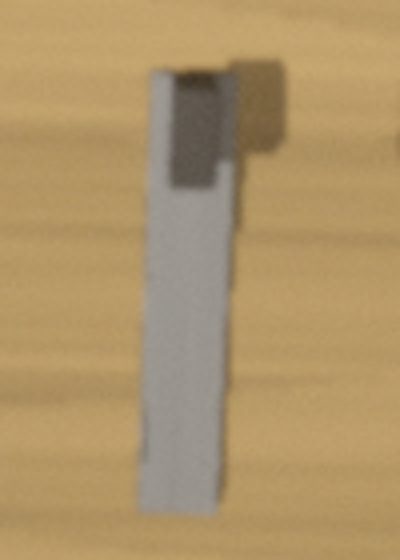

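Emit:
{"op": "move_arm", "data": {
  "deltas": [
    {"dx": 0.006, "dy": -0.012, "dz": 0.02, "spin": 0},
    {"dx": 0, "dy": 0, "dz": 0.035, "spin": 2},
    {"dx": 0, "dy": 0, "dz": 0.035, "spin": 0},
    {"dx": 0, "dy": 0, "dz": 0.035, "spin": 0},
    {"dx": 0, "dy": 0, "dz": 0.035, "spin": 0},
    {"dx": 0, "dy": 0, "dz": 0.025, "spin": 0},
    {"dx": 0, "dy": 0, "dz": 0.02, "spin": 0},
    {"dx": 0, "dy": 0, "dz": 0.015, "spin": 0},
    {"dx": 0, "dy": 0, "dz": 0, "spin": 0},
    {"dx": 0, "dy": 0, "dz": 0, "spin": 0}
  ]
}}

```text
time: 4.85
tcp_pos: [0.4593, -0.2729, 0.0119]
ee_rot: [2.233, 2.209, 0.0]
ft_force: [0.2, -0.1, 1.0]
width: 0.995
```

Run:
```python
from h import *
st(); im=snapshot("wrist"); cv2.imwrite("pics/w3.png",im)
```

```text
t 4.85 tcp [ 0.4593 -0.2729  0.0119] x [ 0.011  1.    -0.   ] y [ 1.    -0.011  0.   ] z [ 0. -0. -1.] F [ 0.2 -0.1  1. ] T [ 0.03 -0.07  0.01] w 0.995 j [ 0.743  1.042 -0.513  1.8    0.924  0.56   1.184]
```

View pics/w3.png

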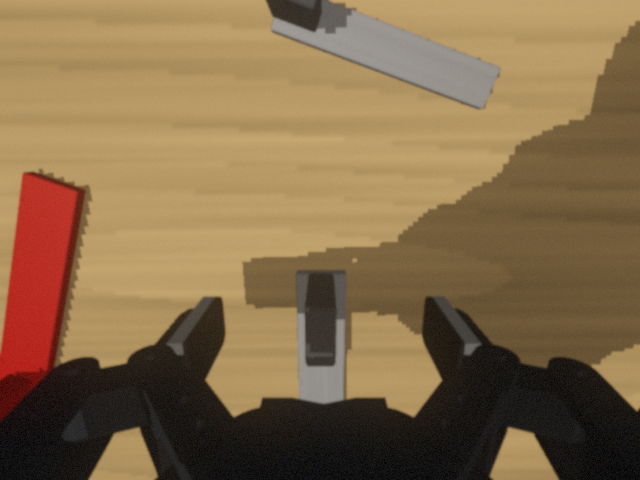

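Emit:
{"op": "move_arm", "data": {
  "deltas": [
    {"dx": 0, "dy": 0, "dz": 0, "spin": 0},
    {"dx": 0, "dy": 0, "dz": 0, "spin": 0},
    {"dx": 0, "dy": 0, "dz": 0, "spin": 0},
    {"dx": 0, "dy": 0, "dz": 0, "spin": 0},
    {"dx": 0, "dy": 0, "dz": 0, "spin": 0},
    {"dx": 0, "dy": 0, "dz": 0, "spin": 0},
    {"dx": 0, "dy": 0, "dz": 0, "spin": 0},
    {"dx": 0, "dy": 0, "dz": 0, "spin": 0}
  ],
  "hand": 1
}}

```text
time: 5.7
tcp_pos: [0.4591, -0.273, 0.0115]
ee_rot: [2.233, 2.21, -0.0]
ft_force: [-0.5, -0.8, 6.3]
width: 0.13
```

Run:
```python
from h import *
st(); k=K("wrist"); im=snapshot("wrist"); cv2.imwrite("pics/w4.png",im)
```

```text
t 5.7 tcp [ 0.4591 -0.273   0.0115] x [ 0.01  1.   -0.  ] y [ 1.   -0.01  0.  ] z [ 0. -0. -1.] F [-0.5 -0.8  6.3] T [-0.01  0.16 -0.03] w 0.13 j [ 0.743  1.043 -0.513  1.8    0.925  0.56   1.184]
```

View pics/w4.png

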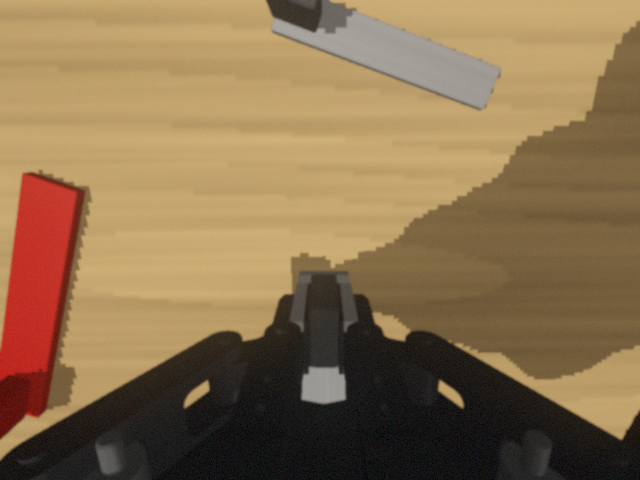

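Run:
```python
from h import *
from scipy.optimize import least_squares
# crop coords /3 + (220,140): refined corners at z=.03, bed strip corners at ~.046
c=lambda x,y:(220+x/3,140+y/3)
L=[((120,175,.03),c(147,75)),((120,-80,.03),c(424,130)),((-170,-80,.03),c(361,451)),((-170,175,.03),c(72,393)),
 ((-165,-50,.046),c(331,438)),((65,-50,.046),c(384,173)),((-165,50,.046),c(210,415)),((65,50,.046),c(268,150))]
k=K("top")
def f(p,full=False):
    co,si=np.cos(p[2]),np.sin(p[2]); r=[]
    for (x,y,z),px in L:
        x/=1000;y/=1000
        r.append(proj("top",(p[0]+co*x-si*y,p[1]+si*x+co*y,z),k)-px)
    return np.ravel(r)
s=least_squares(f,[.6,-.035,-.22],loss="soft_l1"); print(s.x,np.degrees(s.x[2])); print(np.round(f(s.x).reshape(-1,2),1))
```

```text
[ 0.60065218 -0.03435646 -0.2269039 ] -13.000635570146278
[[-1.5 -1.3]
 [ 1.2 -1.2]
 [ 1.1  0.8]
 [-1.9 -0.2]
 [-0.2  0.2]
 [-0.3  0.4]
 [ 0.6 -0.2]
 [ 0.2  0.6]]
```

Emit:
{"op": "move_arm", "data": {
  "deltas": [
    {"dx": 0, "dy": 0, "dz": -0.02, "spin": 0},
    {"dx": 0, "dy": 0, "dz": -0.04, "spin": 0},
    {"dx": 0, "dy": 0, "dz": -0.04, "spin": 0},
    {"dx": 0, "dy": 0, "dz": 0, "spin": 0}
  ]
}}

```text
time: 6.15
tcp_pos: [0.4605, -0.2734, 0.1153]
ee_rot: [2.229, 2.206, 0.003]
ft_force: [0.3, -0.8, -2.7]
width: 0.133
```

Emit:
{"op": "move_arm", "data": {
  "deltas": [
    {"dx": 0, "dy": -0.02, "dz": 0.02, "spin": 6.2},
    {"dx": 0, "dy": 0, "dz": 0.02, "spin": 6.2},
    {"dx": 0.0336, "dy": -0.0078, "dz": 0, "spin": 0},
    {"dx": 0.0336, "dy": -0.0078, "dz": 0, "spin": 0},
    {"dx": 0.0336, "dy": -0.0078, "dz": 0, "spin": 0},
    {"dx": 0.0336, "dy": -0.0078, "dz": 0, "spin": 0},
    {"dx": 0.0336, "dy": -0.0078, "dz": 0, "spin": 0},
    {"dx": 0.0336, "dy": -0.0078, "dz": 0, "spin": 0},
    {"dx": 0.0336, "dy": -0.0078, "dz": 0, "spin": 0},
    {"dx": 0.0336, "dy": -0.0078, "dz": 0, "spin": 0}
  ]
}}

```text
time: 7.15
tcp_pos: [0.4383, 0.0046, 0.0711]
ee_rot: [-2.458, -1.956, 0.0]
ft_force: [0.2, 0.9, -2.3]
width: 0.125
```

Emit:
{"op": "move_arm", "data": {
  "deltas": [
    {"dx": 0, "dy": 0, "dz": 0, "spin": 0},
    {"dx": 0, "dy": 0, "dz": 0, "spin": 0}
  ]
}}

```text
time: 7.35
tcp_pos: [0.4384, 0.0036, 0.0711]
ee_rot: [-2.457, -1.958, 0.001]
ft_force: [-0.1, -1.5, -1.9]
width: 0.128
```

Run:
```python
from h import *
o=st(); k=K("wrist"); im=snapshot("wrist"); cv2.imwrite("pics/w5.png",im); im=snapshot("top"); cv2.imwrite("pics/t5.png",cv2.resize(im[120:340,180:440],None,fx=3,fy=3,interpolation=cv2.INTER_CUBIC))
np.savez("k_w5.npz",k=k[:3],T=k[3])
th=-.2269;d=o["tcp_pos"][:2]-np.array([.6007,-.0344]);print("eng",np.cos(th)*d[0]+np.sin(th)*d[1],-np.sin(th)*d[0]+np.cos(th)*d[1])
```

```text
t 7.35 tcp [0.4384 0.0036 0.0711] x [ 0.223  0.975 -0.   ] y [ 0.975 -0.223 -0.   ] z [-0.001 -0.    -1.   ] F [-0.1 -1.5 -1.9] T [-0.02  0.05 -0.01] w 0.128 j [ 0.09   0.837 -0.303  2.122  0.838  0.303  0.414]
eng -0.16665175680557012 0.0005351865749753104
```

View pics/w5.png

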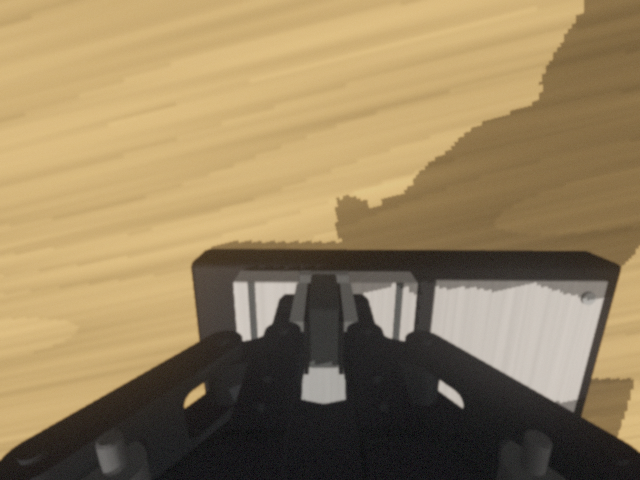

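View pics/t5.png

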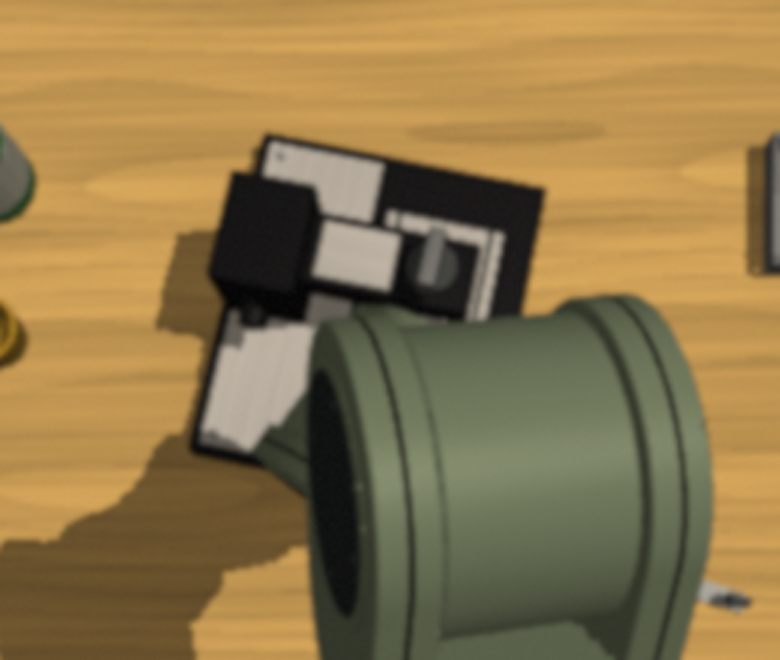

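Emit:
{"op": "move_arm", "data": {
  "deltas": [
    {"dx": 0, "dy": 0.01, "dz": 0.005, "spin": 0},
    {"dx": 0, "dy": 0.01, "dz": 0.005, "spin": 0},
    {"dx": 0, "dy": 0, "dz": 0.001, "spin": 0},
    {"dx": 0, "dy": 0, "dz": 0, "spin": 0}
  ]
}}

```text
time: 7.85
tcp_pos: [0.4576, -0.0019, 0.0602]
ee_rot: [-2.459, -1.954, 0.001]
ft_force: [-0.9, 1.0, -1.0]
width: 0.131
```

Emit:
{"op": "move_arm", "data": {
  "deltas": [
    {"dx": 0, "dy": 0, "dz": 0.001, "spin": 0}
  ]
}}

```text
time: 7.95
tcp_pos: [0.4577, -0.0015, 0.0595]
ee_rot: [-2.459, -1.956, 0.0]
ft_force: [-0.6, 0.4, -1.8]
width: 0.128
```

Emit:
{"op": "move_arm", "data": {
  "deltas": [
    {"dx": 0, "dy": 0, "dz": 0.0005, "spin": 0}
  ]
}}

```text
time: 8.05
tcp_pos: [0.4578, -0.0013, 0.0589]
ee_rot: [-2.458, -1.956, 0.0]
ft_force: [-0.5, -0.6, -1.2]
width: 0.129
```

Emit:
{"op": "move_arm", "data": {
  "deltas": [
    {"dx": 0, "dy": 0, "dz": 0.0005, "spin": 0}
  ]
}}

```text
time: 8.15
tcp_pos: [0.458, -0.0012, 0.0584]
ee_rot: [-2.458, -1.956, -0.0]
ft_force: [-0.5, 0.3, -1.6]
width: 0.129
```

Emit:
{"op": "move_arm", "data": {
  "deltas": [
    {"dx": 0, "dy": 0, "dz": 0.0005, "spin": 0}
  ]
}}

```text
time: 8.25
tcp_pos: [0.458, -0.0012, 0.0579]
ee_rot: [2.458, 1.956, 0.0]
ft_force: [-2.6, 0.6, 11.2]
width: 0.128
```

Emit:
{"op": "move_arm", "data": {
  "deltas": [
    {"dx": 0, "dy": 0, "dz": 0.0005, "spin": 0}
  ]
}}

```text
time: 8.35
tcp_pos: [0.4581, -0.0012, 0.0578]
ee_rot: [2.458, 1.956, 0.0]
ft_force: [-6.1, -0.3, 30.7]
width: 0.134
```

Emit:
{"op": "move_arm", "data": {
  "deltas": [
    {"dx": 0, "dy": 0, "dz": 0.0005, "spin": 0}
  ]
}}

```text
time: 8.45
tcp_pos: [0.4581, -0.0012, 0.0578]
ee_rot: [2.457, 1.956, 0.001]
ft_force: [-8.7, -0.7, 45.8]
width: 0.132
```

Emit:
{"op": "move_arm", "data": {
  "deltas": [
    {"dx": 0, "dy": 0, "dz": -0.0012, "spin": 0},
    {"dx": 0, "dy": 0, "dz": 0, "spin": 0}
  ]
}}

```text
time: 8.65
tcp_pos: [0.4582, -0.0012, 0.0582]
ee_rot: [2.458, 1.956, 0.0]
ft_force: [-0.2, 0.9, -1.3]
width: 0.126
```

Emit:
{"op": "move_arm", "data": {
  "deltas": [
    {"dx": 0, "dy": 0.01, "dz": 0, "spin": 0},
    {"dx": 0, "dy": 0.01, "dz": 0, "spin": 0},
    {"dx": 0, "dy": 0.01, "dz": 0, "spin": 0},
    {"dx": 0, "dy": 0.01, "dz": 0, "spin": 0},
    {"dx": 0, "dy": 0.01, "dz": 0, "spin": 0},
    {"dx": 0, "dy": 0, "dz": 0, "spin": 0}
  ]
}}

```text
time: 9.25
tcp_pos: [0.5077, -0.0127, 0.0579]
ee_rot: [2.459, 1.955, 0.002]
ft_force: [1.4, -0.1, 2.1]
width: 0.13
```

Emit:
{"op": "move_arm", "data": {
  "deltas": [
    {"dx": 0, "dy": 0, "dz": 0.0004, "spin": 0},
    {"dx": 0, "dy": 0, "dz": 0, "spin": 0}
  ]
}}

```text
time: 9.45
tcp_pos: [0.5071, -0.0125, 0.0579]
ee_rot: [2.458, 1.956, 0.002]
ft_force: [3.6, -1.5, 4.5]
width: 0.132
```

Run:
```python
from h import *
o=st(); im=snapshot("scene"); cv2.imwrite("pics/s6.png",cv2.resize(im[180:360,250:450],None,fx=4,fy=4,interpolation=cv2.INTER_CUBIC)[:600])
th=-.2269;d=o["tcp_pos"][:2]-np.array([.6007,-.0344]);print("eng",np.cos(th)*d[0]+np.sin(th)*d[1],-np.sin(th)*d[0]+np.cos(th)*d[1])
```

```text
t 9.45 tcp [ 0.5071 -0.0125  0.0579] x [0.225 0.974 0.   ] y [ 0.974 -0.225  0.001] z [ 0.001  0.    -1.   ] F [ 3.6 -1.5  4.5] T [-0.33 -0.7   0.  ] w 0.132 j [ 0.193  0.92  -0.429  1.889  0.762  0.5    0.57 ]
eng -0.09616859689768165 0.00029738802752209484
```

View pics/s6.png

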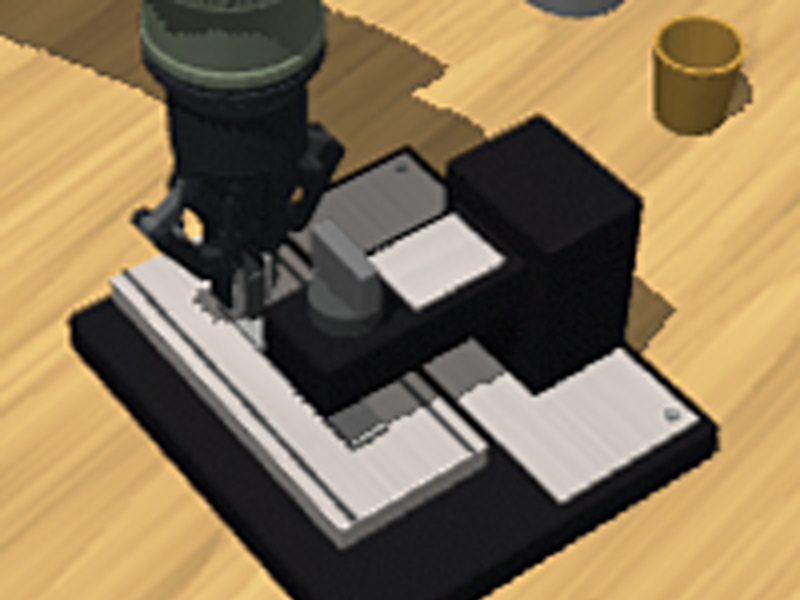

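Emit:
{"op": "move_arm", "data": {
  "deltas": [
    {"dx": 0, "dy": 0, "dz": -0.0002, "spin": 0},
    {"dx": 0, "dy": 0, "dz": 0, "spin": 0}
  ]
}}

```text
time: 9.7
tcp_pos: [0.5066, -0.0124, 0.0579]
ee_rot: [-2.458, -1.956, -0.0]
ft_force: [1.0, -0.9, 5.4]
width: 0.125
```

Emit:
{"op": "move_arm", "data": {
  "deltas": [
    {"dx": 0, "dy": 0, "dz": 0, "spin": 0},
    {"dx": 0, "dy": 0, "dz": 0, "spin": 0},
    {"dx": 0, "dy": 0, "dz": 0, "spin": 0},
    {"dx": 0, "dy": 0, "dz": 0, "spin": 0},
    {"dx": 0, "dy": 0, "dz": 0, "spin": 0},
    {"dx": 0, "dy": 0, "dz": 0, "spin": 0}
  ],
  "hand": -1
}}

```text
time: 10.3
tcp_pos: [0.5068, -0.0125, 0.0578]
ee_rot: [-2.458, -1.956, 0.0]
ft_force: [0.7, -0.0, -0.6]
width: 1.001
```

Emit:
{"op": "move_arm", "data": {
  "deltas": [
    {"dx": 0, "dy": 0, "dz": -0.02, "spin": 0},
    {"dx": 0, "dy": 0, "dz": -0.04, "spin": 0},
    {"dx": 0, "dy": 0, "dz": -0.04, "spin": 0},
    {"dx": 0, "dy": 0, "dz": -0.04, "spin": 0},
    {"dx": 0, "dy": 0, "dz": -0.03, "spin": 0},
    {"dx": 0, "dy": 0, "dz": 0, "spin": 0}
  ]
}}

```text
time: 10.9
tcp_pos: [0.5079, -0.0124, 0.2311]
ee_rot: [2.456, 1.954, 0.006]
ft_force: [0.2, -0.6, 0.0]
width: 0.997
```

Run:
```python
from h import *
o=st(); k=K("wrist");im=snapshot("wrist"); cv2.imwrite("pics/w7.png",im);np.savez("k_w7.npz",k=k[:3],T=k[3])
im=snapshot("scene"); cv2.imwrite("pics/s7.png",cv2.resize(im[200:350,250:450],None,fx=4,fy=4,interpolation=cv2.INTER_CUBIC))
```

```text
t 10.9 tcp [ 0.5079 -0.0124  0.2311] x [0.225 0.974 0.001] y [ 0.974 -0.225  0.005] z [ 0.005  0.    -1.   ] F [ 0.2 -0.6  0. ] T [-0.04 -0.02 -0.01] w 0.997 j [ 0.325  0.668 -0.666  1.72   0.501  0.925  0.8  ]
```

View pics/w7.png

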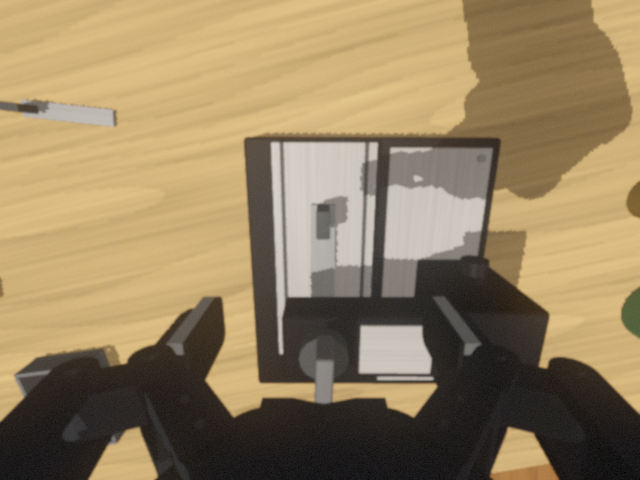

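View pics/s7.png

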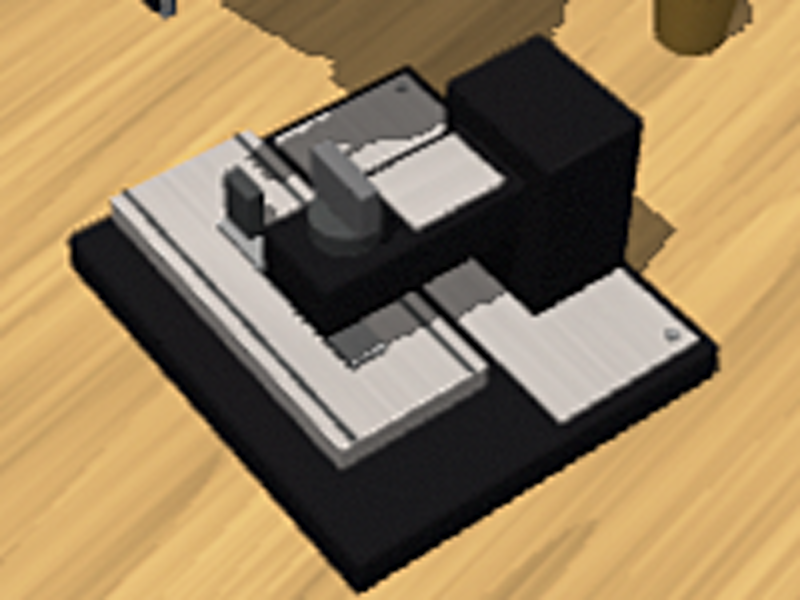

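Emit:
{"op": "move_arm", "data": {
  "deltas": [
    {"dx": -0.035, "dy": -0.0145, "dz": 0, "spin": 0},
    {"dx": -0.035, "dy": -0.0145, "dz": 0, "spin": 5},
    {"dx": 0, "dy": 0, "dz": 0, "spin": 8.5},
    {"dx": 0, "dy": 0, "dz": 0, "spin": 8.5},
    {"dx": 0, "dy": 0, "dz": 0, "spin": 8.5},
    {"dx": 0, "dy": 0, "dz": 0, "spin": 8.5},
    {"dx": 0, "dy": 0, "dz": 0, "spin": 8.5},
    {"dx": 0, "dy": 0, "dz": 0, "spin": 8.5},
    {"dx": 0, "dy": 0, "dz": 0.02, "spin": 8.5},
    {"dx": 0, "dy": 0, "dz": 0.03, "spin": 8.5}
  ]
}}

```text
time: 12.0
tcp_pos: [0.4629, -0.0744, 0.1772]
ee_rot: [3.139, 0.1, 0.001]
ft_force: [1.3, -0.1, -0.4]
width: 0.999
```

Emit:
{"op": "move_arm", "data": {
  "deltas": [
    {"dx": 0, "dy": 0, "dz": 0.03, "spin": 8.5},
    {"dx": 0, "dy": 0, "dz": 0.03, "spin": 8.5},
    {"dx": 0, "dy": 0, "dz": 0.03, "spin": 0},
    {"dx": 0, "dy": 0, "dz": 0.03, "spin": 0},
    {"dx": 0, "dy": 0, "dz": 0, "spin": 0},
    {"dx": 0, "dy": 0, "dz": 0, "spin": 0}
  ]
}}

```text
time: 12.6
tcp_pos: [0.4623, -0.0741, 0.0578]
ee_rot: [3.121, -0.355, -0.003]
ft_force: [0.4, 0.5, 0.8]
width: 0.999
```

Run:
```python
from h import *
o=st(); k=K("wrist");im=snapshot("wrist"); cv2.imwrite("pics/w8.png",im);np.savez("k_w8.npz",k=k[:3],T=k[3])
```

```text
t 12.6 tcp [ 0.4623 -0.0741  0.0578] x [ 0.975 -0.224 -0.002] y [-0.224 -0.975  0.   ] z [-0.002  0.    -1.   ] F [0.4 0.5 0.8] T [ 0.01 -0.02  0.01] w 0.999 j [ 0.136  0.87  -0.081  2.028  0.248  0.254 -0.383]
```

View pics/w8.png

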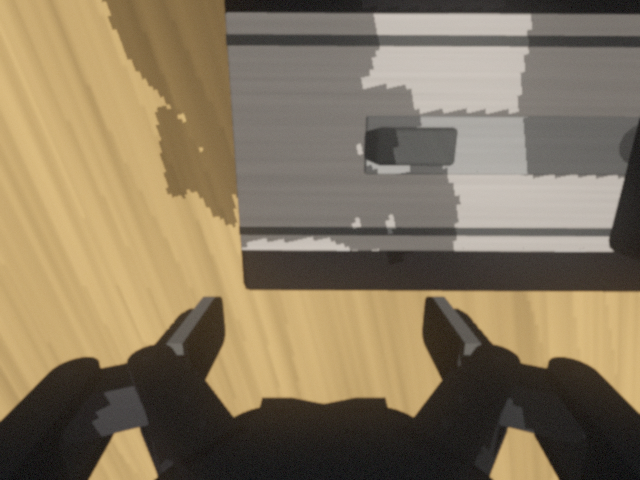

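Emit:
{"op": "move_arm", "data": {
  "deltas": [
    {"dx": 0.008, "dy": 0, "dz": 0, "spin": 0},
    {"dx": 0, "dy": 0, "dz": 0, "spin": 0},
    {"dx": 0, "dy": 0, "dz": 0, "spin": 0}
  ]
}}

```text
time: 12.95
tcp_pos: [0.471, -0.0762, 0.0584]
ee_rot: [-3.121, 0.356, -0.002]
ft_force: [-0.8, 1.0, -0.0]
width: 1.0
```

Run:
```python
from h import *
o=st(); k=K("wrist");im=snapshot("wrist"); cv2.imwrite("pics/w9.png",im);np.savez("k_w9.npz",k=k[:3],T=k[3])
g=im[100:250,540:640]; cv2.imwrite("pics/w9c.png",cv2.resize(cv2.convertScaleAbs(g,alpha=1.8),None,fx=5,fy=4,interpolation=cv2.INTER_CUBIC))
z0=.0464
a=atz("wrist",(0,0),0,k)
th=-.2269
def E(p): d=np.array(p[:2])-[.6007,-.0344]; return np.round([np.cos(th)*d[0]+np.sin(th)*d[1],-np.sin(th)*d[0]+np.cos(th)*d[1]],4)
def W(x,y,z): return (.6007+np.cos(th)*x-np.sin(th)*y,-.0344+np.sin(th)*x+np.cos(th)*y,z)
for q in [(-.021,0,.083),(-.008,0,.064),(-.008,0,.060),(-.008,0,.056),(-.008,0,.0524),(0,0,.0524),(-.03,-.035,.09),(-.03,-.035,.13),(-.165,-.05,.0464),(-.108,-.012,.0524),(-.108,.012,.0524)]: print(q,np.round(proj("wrist",W(*q),k),1))
```

```text
t 12.95 tcp [ 0.471  -0.0762  0.0584] x [ 0.974 -0.225  0.001] y [-0.225 -0.974 -0.   ] z [ 0.001 -0.    -1.   ] F [-0.8  1.  -0. ] T [ 0.02 -0.03 -0.01] w 1.0 j [ 0.142  0.873 -0.087  2.     0.246  0.277 -0.379]
(-0.021, 0, 0.083) [611.2 146.3]
(-0.008, 0, 0.064) [604.4 145.7]
(-0.008, 0, 0.06) [596.4 145.6]
(-0.008, 0, 0.056) [588.8 145.5]
(-0.008, 0, 0.0524) [582.4 145.4]
(0, 0, 0.0524) [601.3 145.4]
(-0.03, -0.035, 0.09) [577.5 252.1]
(-0.03, -0.035, 0.13) [703.8 306.8]
(-0.165, -0.05, 0.0464) [224.5 253.5]
(-0.108, -0.012, 0.0524) [345.2 174.4]
(-0.108, 0.012, 0.0524) [346.3 115.3]
```

View pics/w9c.png

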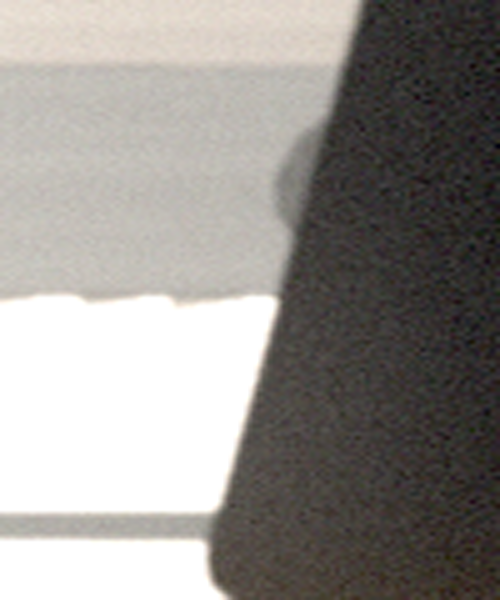

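View pics/w9.png

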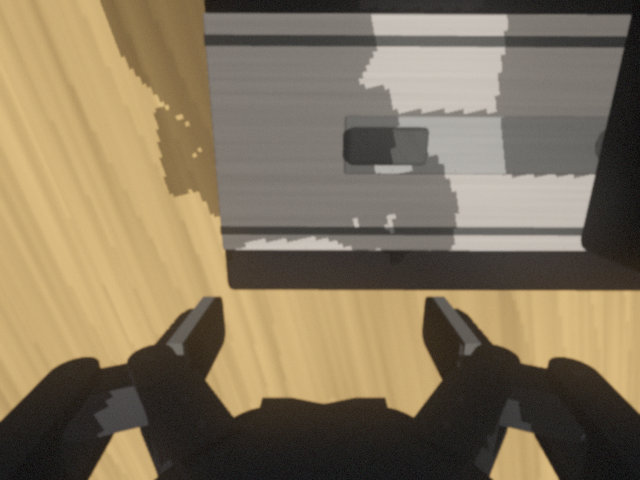

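Emit:
{"op": "move_arm", "data": {
  "deltas": [
    {"dx": 0, "dy": 0, "dz": -0.04, "spin": 0},
    {"dx": 0, "dy": 0, "dz": -0.05, "spin": 0},
    {"dx": 0, "dy": 0, "dz": -0.05, "spin": 0},
    {"dx": 0, "dy": 0, "dz": -0.05, "spin": 0},
    {"dx": 0.03, "dy": -0.02, "dz": 0, "spin": 0},
    {"dx": 0.03, "dy": -0.02, "dz": 0, "spin": 0},
    {"dx": 0.03, "dy": -0.02, "dz": 0, "spin": 0},
    {"dx": 0.027, "dy": -0.01, "dz": 0, "spin": -8.5},
    {"dx": 0, "dy": 0, "dz": 0, "spin": -8.5},
    {"dx": 0, "dy": 0, "dz": 0, "spin": -8.5}
  ]
}}

```text
time: 14.0
tcp_pos: [0.6005, -0.0338, 0.2474]
ee_rot: [-3.122, -0.353, 0.001]
ft_force: [-1.1, -0.7, -0.4]
width: 0.997
```

Emit:
{"op": "move_arm", "data": {
  "deltas": [
    {"dx": 0, "dy": 0, "dz": 0, "spin": -8.5},
    {"dx": 0, "dy": 0, "dz": 0, "spin": -8.5},
    {"dx": 0, "dy": 0, "dz": 0, "spin": -8.5},
    {"dx": 0, "dy": 0, "dz": 0, "spin": -8.5},
    {"dx": 0, "dy": 0, "dz": 0, "spin": -8.5},
    {"dx": 0, "dy": 0, "dz": 0, "spin": -8.5},
    {"dx": 0, "dy": 0, "dz": 0, "spin": -8.5},
    {"dx": 0, "dy": 0, "dz": 0, "spin": -5},
    {"dx": 0, "dy": 0, "dz": 0, "spin": 0}
  ]
}}

```text
time: 14.9
tcp_pos: [0.6001, -0.0343, 0.2478]
ee_rot: [-2.457, -1.958, 0.0]
ft_force: [0.8, 0.0, 0.4]
width: 0.993
```

Run:
```python
from h import *
o=st(); k=K("wrist");im=snapshot("wrist"); cv2.imwrite("pics/w10.png",im);np.savez("k_w10.npz",k=k[:3],T=k[3])
for d in place_of("screw_grip","wrist")[:2]: print(d["centre"],d["p"],atz("wrist",d["centre"],.161,k))
```

```text
t 14.9 tcp [ 0.6001 -0.0343  0.2478] x [0.223 0.975 0.   ] y [ 0.975 -0.223 -0.   ] z [-0.  0. -1.] F [0.8 0.  0.4] T [-0.01 -0.04  0.03] w 0.993 j [ 0.293  0.787 -0.638  1.344  0.477  1.164  0.955]
[323.3, 246.8] 0.6 [ 0.59996974 -0.03427966  0.161     ]
```

View pics/w10.png

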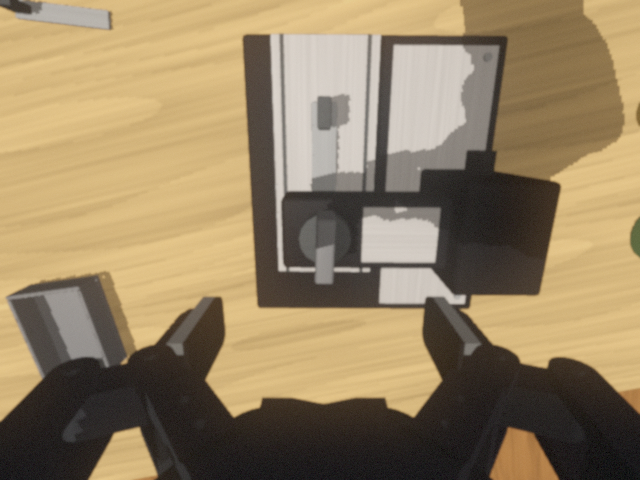

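Emit:
{"op": "move_arm", "data": {
  "deltas": [
    {"dx": 0.0005, "dy": 0, "dz": 0.03, "spin": 0},
    {"dx": 0, "dy": 0, "dz": 0.03, "spin": 0},
    {"dx": 0, "dy": 0, "dz": 0.02, "spin": 0},
    {"dx": 0, "dy": 0, "dz": 0.016, "spin": 0},
    {"dx": 0, "dy": 0, "dz": 0, "spin": 0},
    {"dx": 0, "dy": 0, "dz": 0, "spin": 0}
  ]
}}

```text
time: 15.6
tcp_pos: [0.6006, -0.0335, 0.1524]
ee_rot: [2.459, 1.954, 0.0]
ft_force: [-0.9, 0.8, 0.4]
width: 1.0
```

Emit:
{"op": "move_arm", "data": {
  "deltas": [
    {"dx": 0, "dy": 0, "dz": 0, "spin": 0},
    {"dx": 0, "dy": 0, "dz": 0, "spin": 0},
    {"dx": 0, "dy": 0, "dz": 0, "spin": 0},
    {"dx": 0, "dy": 0, "dz": 0, "spin": 0},
    {"dx": 0, "dy": 0, "dz": 0, "spin": 0},
    {"dx": 0, "dy": 0, "dz": 0, "spin": 0},
    {"dx": 0, "dy": 0, "dz": 0, "spin": 0}
  ],
  "hand": 1
}}

```text
time: 16.3
tcp_pos: [0.6005, -0.0335, 0.1521]
ee_rot: [-2.458, -1.956, -0.001]
ft_force: [-1.4, 0.8, 5.8]
width: 0.145
```

Run:
```python
from h import *
o=st(); print(np.round(o["tau"],3)); k=K("wrist");im=snapshot("wrist"); cv2.imwrite("pics/w11.png",im)
```

```text
t 16.3 tcp [ 0.6005 -0.0335  0.1521] x [0.225 0.974 0.   ] y [ 0.974 -0.225  0.   ] z [ 0.  0. -1.] F [-1.4  0.8  5.8] T [ 0.14  0.33 -0.1 ] w 0.145 j [ 0.276  0.893 -0.587  1.47   0.56   0.948  0.875]
[ 1.9500e-01 -9.2767e+01 -9.9660e+00 -1.9613e+01  3.5700e-01 -3.6700e-01
  7.1000e-02]
```

View pics/w11.png

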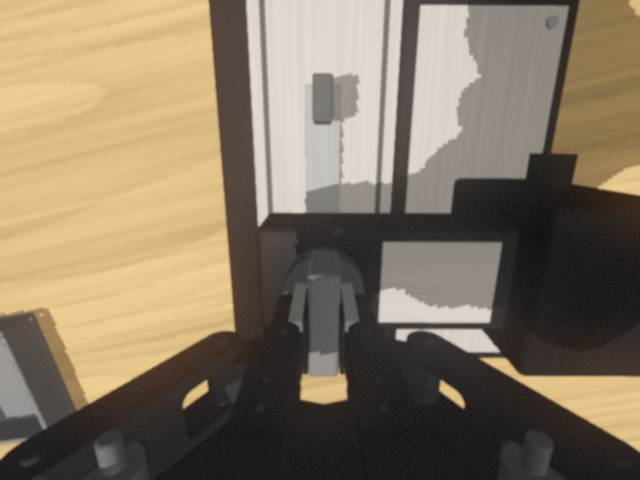

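```bash
cat > tq.py <<'E'
from h import *
o=get_obs(); r=R.from_rotvec(o["ee_rot"]).as_matrix(); a=np.degrees(np.arctan2(r[1,0],r[0,0]))
print("t %.2f turned %.2f Tz %.3f tau7 %.3f qd7 %.3f F %s T %s"%(o["time"],77-a,o["ft_torque"][2],o["tau"][6],o["qd"][6],np.round(o["ft_force"],1),np.round(o["ft_torque"],3)))
E
python3 tq.py
```

```text
t 16.35 turned -0.02 Tz -0.100 tau7 0.074 qd7 -0.000 F [-2.4  0.2  5.7] T [ 0.108  0.346 -0.1  ]
```

Emit:
{"op": "move_arm", "data": {
  "deltas": [
    {"dx": 0, "dy": 0, "dz": 0, "spin": 3},
    {"dx": 0, "dy": 0, "dz": 0, "spin": 6},
    {"dx": 0, "dy": 0, "dz": 0, "spin": 6}
  ]
}}

```text
time: 16.65
tcp_pos: [0.6005, -0.0335, 0.1521]
ee_rot: [-2.696, -1.613, -0.0]
ft_force: [-1.9, 0.4, 5.4]
width: 0.14
```

```bash
python3 tq.py
```

```text
t 16.65 turned 15.22 Tz 0.034 tau7 2.825 qd7 -0.844 F [-1.9  0.4  5.4] T [0.041 0.493 0.034]
```

Emit:
{"op": "move_arm", "data": {
  "deltas": [
    {"dx": 0, "dy": 0, "dz": 0, "spin": 6},
    {"dx": 0, "dy": 0, "dz": 0, "spin": 6}
  ]
}}

```text
time: 16.85
tcp_pos: [0.6005, -0.0336, 0.1521]
ee_rot: [2.85, 1.322, 0.0]
ft_force: [-2.1, -0.4, 4.7]
width: 0.142
```

```bash
python3 tq.py
```

```text
t 16.85 turned 27.22 Tz 0.097 tau7 2.650 qd7 -0.828 F [-2.1 -0.4  4.7] T [0.013 0.59  0.097]
```

Emit:
{"op": "move_arm", "data": {
  "deltas": [
    {"dx": 0, "dy": 0, "dz": 0, "spin": 2}
  ]
}}

```text
time: 16.95
tcp_pos: [0.6005, -0.0336, 0.1521]
ee_rot: [2.872, 1.273, 0.0]
ft_force: [-1.9, -0.4, 6.7]
width: 0.138
```

```bash
python3 tq.py
```

```text
t 16.95 turned 29.17 Tz 0.115 tau7 -0.910 qd7 -0.213 F [-1.9 -0.4  6.7] T [-0.142  0.446  0.115]
```

Emit:
{"op": "move_arm", "data": {
  "deltas": [
    {"dx": 0, "dy": 0, "dz": 0, "spin": 2}
  ]
}}

```text
time: 17.05
tcp_pos: [0.6005, -0.0336, 0.1521]
ee_rot: [2.892, 1.227, 0.0]
ft_force: [-2.2, 0.4, 6.2]
width: 0.137
```

```bash
python3 tq.py
```

```text
t 17.05 turned 31.00 Tz 0.152 tau7 0.612 qd7 -0.269 F [-2.2  0.4  6.2] T [-0.084  0.544  0.152]
```

Emit:
{"op": "move_arm", "data": {
  "deltas": [
    {"dx": 0, "dy": 0, "dz": 0, "spin": 2}
  ]
}}

```text
time: 17.15
tcp_pos: [0.6005, -0.0336, 0.1521]
ee_rot: [2.913, 1.177, 0.0]
ft_force: [-2.2, -0.5, 7.0]
width: 0.135
```

```bash
python3 tq.py
```

```text
t 17.15 turned 32.99 Tz 0.080 tau7 0.804 qd7 -0.274 F [-2.2 -0.5  7. ] T [-0.035  0.566  0.08 ]
```

Emit:
{"op": "move_arm", "data": {
  "deltas": [
    {"dx": 0, "dy": 0, "dz": 0, "spin": 2}
  ]
}}

```text
time: 17.25
tcp_pos: [0.6005, -0.0336, 0.1521]
ee_rot: [2.933, 1.126, 0.0]
ft_force: [-2.8, -0.9, 7.0]
width: 0.14
```

```bash
python3 tq.py
```

```text
t 17.25 turned 34.99 Tz 0.136 tau7 0.813 qd7 -0.274 F [-2.8 -0.9  7. ] T [-0.028  0.548  0.136]
```

Emit:
{"op": "move_arm", "data": {
  "deltas": [
    {"dx": 0, "dy": 0, "dz": 0, "spin": 6},
    {"dx": 0, "dy": 0, "dz": 0, "spin": 6},
    {"dx": 0, "dy": 0, "dz": 0, "spin": 6},
    {"dx": 0, "dy": 0, "dz": 0, "spin": 6},
    {"dx": 0, "dy": 0, "dz": 0, "spin": 2},
    {"dx": 0, "dy": 0, "dz": 0, "spin": 2},
    {"dx": 0, "dy": 0, "dz": 0, "spin": 2},
    {"dx": 0, "dy": 0, "dz": 0, "spin": 2}
  ]
}}

```text
time: 18.05
tcp_pos: [0.6003, -0.0337, 0.1521]
ee_rot: [3.129, 0.274, -0.0]
ft_force: [-3.0, -0.4, 7.4]
width: 0.14
```

```bash
python3 tq.py
```

```text
t 18.05 turned 66.99 Tz 0.096 tau7 0.788 qd7 -0.267 F [-3.  -0.4  7.4] T [-0.103  0.768  0.096]
```

Emit:
{"op": "move_arm", "data": {
  "deltas": [
    {"dx": 0, "dy": 0, "dz": 0, "spin": 2},
    {"dx": 0, "dy": 0, "dz": 0, "spin": 2}
  ]
}}

```text
time: 18.25
tcp_pos: [0.6003, -0.0337, 0.1521]
ee_rot: [3.137, 0.165, -0.001]
ft_force: [-3.6, -0.4, 7.7]
width: 0.137
```

```bash
python3 tq.py
```

```text
t 18.25 turned 70.99 Tz 0.102 tau7 0.786 qd7 -0.264 F [-3.6 -0.4  7.7] T [-0.113  0.758  0.102]
```

Emit:
{"op": "move_arm", "data": {
  "deltas": [
    {"dx": 0, "dy": 0, "dz": 0, "spin": 2},
    {"dx": 0, "dy": 0, "dz": 0, "spin": 2}
  ]
}}

```text
time: 18.45
tcp_pos: [0.6003, -0.0337, 0.1521]
ee_rot: [3.141, 0.055, -0.001]
ft_force: [-3.2, -1.0, 8.1]
width: 0.139
```

```bash
python3 tq.py
```

```text
t 18.45 turned 74.99 Tz 0.092 tau7 0.783 qd7 -0.264 F [-3.2 -1.   8.1] T [-0.124  0.795  0.092]
```

Emit:
{"op": "move_arm", "data": {
  "deltas": [
    {"dx": 0, "dy": 0, "dz": 0, "spin": 2},
    {"dx": 0, "dy": 0, "dz": 0, "spin": 2}
  ]
}}

```text
time: 18.65
tcp_pos: [0.6003, -0.0337, 0.1521]
ee_rot: [3.141, -0.055, -0.001]
ft_force: [-4.1, -0.7, 8.0]
width: 0.136
```

```bash
python3 tq.py
```

```text
t 18.65 turned 78.99 Tz 0.090 tau7 0.781 qd7 -0.262 F [-4.1 -0.7  8. ] T [-0.107  0.823  0.09 ]
```

Emit:
{"op": "move_arm", "data": {
  "deltas": [
    {"dx": 0, "dy": 0, "dz": 0, "spin": 2},
    {"dx": 0, "dy": 0, "dz": 0, "spin": 2}
  ]
}}

```text
time: 18.85
tcp_pos: [0.6003, -0.0337, 0.1521]
ee_rot: [3.137, -0.164, -0.001]
ft_force: [-4.3, -1.3, 7.5]
width: 0.137
```

```bash
python3 tq.py
```

```text
t 18.85 turned 82.99 Tz 0.109 tau7 0.778 qd7 -0.264 F [-4.3 -1.3  7.5] T [-0.132  0.903  0.109]
```

Emit:
{"op": "move_arm", "data": {
  "deltas": [
    {"dx": 0, "dy": 0, "dz": 0, "spin": 2},
    {"dx": 0, "dy": 0, "dz": 0, "spin": 2}
  ]
}}

```text
time: 19.05
tcp_pos: [0.6002, -0.0337, 0.1521]
ee_rot: [3.129, -0.274, -0.001]
ft_force: [-3.4, 0.2, 8.6]
width: 0.136
```

```bash
python3 tq.py
```

```text
t 19.05 turned 86.99 Tz 0.085 tau7 0.776 qd7 -0.263 F [-3.4  0.2  8.6] T [-0.065  0.926  0.085]
```

Emit:
{"op": "move_arm", "data": {
  "deltas": [
    {"dx": 0, "dy": 0, "dz": 0, "spin": 2},
    {"dx": 0, "dy": 0, "dz": 0, "spin": 2}
  ]
}}

```text
time: 19.25
tcp_pos: [0.6002, -0.0337, 0.1521]
ee_rot: [3.118, -0.383, -0.001]
ft_force: [-4.3, -0.7, 8.5]
width: 0.139
```

```bash
python3 tq.py
```

```text
t 19.25 turned 90.99 Tz 0.071 tau7 0.774 qd7 -0.262 F [-4.3 -0.7  8.5] T [-0.075  0.956  0.071]
```

Emit:
{"op": "move_arm", "data": {
  "deltas": [
    {"dx": 0, "dy": 0, "dz": 0, "spin": 2},
    {"dx": 0, "dy": 0, "dz": 0, "spin": 2}
  ]
}}

```text
time: 19.45
tcp_pos: [0.6002, -0.0337, 0.1521]
ee_rot: [3.103, -0.491, -0.001]
ft_force: [-5.1, -0.6, 8.6]
width: 0.139
```

```bash
python3 tq.py
```

```text
t 19.45 turned 94.99 Tz 0.125 tau7 0.772 qd7 -0.262 F [-5.1 -0.6  8.6] T [-0.132  0.917  0.125]
```

Emit:
{"op": "move_arm", "data": {
  "deltas": [
    {"dx": 0, "dy": 0, "dz": 0, "spin": 2},
    {"dx": 0, "dy": 0, "dz": 0, "spin": 2}
  ]
}}

```text
time: 19.65
tcp_pos: [0.6002, -0.0337, 0.1521]
ee_rot: [3.084, -0.599, -0.001]
ft_force: [-5.2, -0.4, 9.5]
width: 0.138
```

```bash
python3 tq.py
```

```text
t 19.65 turned 98.99 Tz 0.131 tau7 0.770 qd7 -0.261 F [-5.2 -0.4  9.5] T [-0.111  0.958  0.131]
```

Emit:
{"op": "move_arm", "data": {
  "deltas": [
    {"dx": 0, "dy": 0, "dz": 0, "spin": 2},
    {"dx": 0, "dy": 0, "dz": 0, "spin": 2}
  ]
}}

```text
time: 19.85
tcp_pos: [0.6001, -0.0337, 0.1521]
ee_rot: [3.061, -0.706, -0.001]
ft_force: [-4.7, -0.9, 8.3]
width: 0.137
```

```bash
python3 tq.py
```

```text
t 19.85 turned 102.99 Tz 0.103 tau7 0.769 qd7 -0.259 F [-4.7 -0.9  8.3] T [-0.082  0.97   0.103]
```

Still free, with a smooth downward trend. Continuing.

Emit:
{"op": "move_arm", "data": {
  "deltas": [
    {"dx": 0, "dy": 0, "dz": 0, "spin": 2},
    {"dx": 0, "dy": 0, "dz": 0, "spin": 2}
  ]
}}

```text
time: 20.05
tcp_pos: [0.6001, -0.0337, 0.152]
ee_rot: [3.034, -0.813, -0.001]
ft_force: [-4.4, 0.3, 8.7]
width: 0.138
```

```bash
python3 tq.py
```

```text
t 20.05 turned 106.99 Tz 0.098 tau7 0.767 qd7 -0.260 F [-4.4  0.3  8.7] T [-0.091  1.059  0.098]
```

Emit:
{"op": "move_arm", "data": {
  "deltas": [
    {"dx": 0, "dy": 0, "dz": 0, "spin": 2},
    {"dx": 0, "dy": 0, "dz": 0, "spin": 2}
  ]
}}

```text
time: 20.25
tcp_pos: [0.6001, -0.0337, 0.1521]
ee_rot: [3.004, -0.918, -0.001]
ft_force: [-5.0, -1.8, 9.3]
width: 0.14
```

```bash
python3 tq.py
```

```text
t 20.25 turned 110.99 Tz 0.068 tau7 0.766 qd7 -0.258 F [-5.  -1.8  9.3] T [-0.098  1.077  0.068]
```

Emit:
{"op": "move_arm", "data": {
  "deltas": [
    {"dx": 0, "dy": 0, "dz": 0, "spin": 2},
    {"dx": 0, "dy": 0, "dz": 0, "spin": 2}
  ]
}}

```text
time: 20.45
tcp_pos: [0.6001, -0.0336, 0.152]
ee_rot: [2.97, -1.022, -0.001]
ft_force: [-5.5, -0.7, 9.7]
width: 0.141
```

```bash
python3 tq.py
```

```text
t 20.45 turned 114.99 Tz 0.124 tau7 0.765 qd7 -0.258 F [-5.5 -0.7  9.7] T [-0.043  1.056  0.124]
```

Emit:
{"op": "move_arm", "data": {
  "deltas": [
    {"dx": 0, "dy": 0, "dz": 0, "spin": 2},
    {"dx": 0, "dy": 0, "dz": 0, "spin": 2}
  ]
}}

```text
time: 20.65
tcp_pos: [0.6001, -0.0336, 0.1521]
ee_rot: [2.933, -1.125, -0.001]
ft_force: [-4.8, 0.2, 8.9]
width: 0.141
```

```bash
python3 tq.py
```

```text
t 20.65 turned 118.99 Tz 0.113 tau7 0.763 qd7 -0.259 F [-4.8  0.2  8.9] T [-0.047  1.176  0.113]
```

Emit:
{"op": "move_arm", "data": {
  "deltas": [
    {"dx": 0, "dy": 0, "dz": 0, "spin": 2},
    {"dx": 0, "dy": 0, "dz": 0, "spin": 2}
  ]
}}

```text
time: 20.85
tcp_pos: [0.6001, -0.0336, 0.152]
ee_rot: [2.892, -1.227, -0.001]
ft_force: [-6.1, -0.2, 9.5]
width: 0.138
```

```bash
python3 tq.py
```

```text
t 20.85 turned 122.99 Tz 0.063 tau7 0.763 qd7 -0.258 F [-6.1 -0.2  9.5] T [-0.024  1.147  0.063]
```

Emit:
{"op": "move_arm", "data": {
  "deltas": [
    {"dx": 0, "dy": 0, "dz": 0, "spin": 2},
    {"dx": 0, "dy": 0, "dz": 0, "spin": 2}
  ]
}}

```text
time: 21.05
tcp_pos: [0.6001, -0.0336, 0.1521]
ee_rot: [2.847, -1.327, -0.001]
ft_force: [-5.2, 0.5, 8.5]
width: 0.138
```

```bash
python3 tq.py
```

```text
t 21.05 turned 126.99 Tz 0.172 tau7 0.756 qd7 -0.259 F [-5.2  0.5  8.5] T [-0.031  1.193  0.172]
```

Emit:
{"op": "move_arm", "data": {
  "deltas": [
    {"dx": 0, "dy": 0, "dz": 0, "spin": 2}
  ]
}}

```text
time: 21.15
tcp_pos: [0.6001, -0.0336, 0.1521]
ee_rot: [2.824, -1.377, -0.001]
ft_force: [-5.5, 0.2, 9.2]
width: 0.14
```

```bash
python3 tq.py
```

```text
t 21.15 turned 128.99 Tz 0.065 tau7 0.754 qd7 -0.257 F [-5.5  0.2  9.2] T [0.03  1.196 0.065]
```

Emit:
{"op": "move_arm", "data": {
  "deltas": [
    {"dx": 0, "dy": 0, "dz": 0, "spin": 2}
  ]
}}

```text
time: 21.25
tcp_pos: [0.6001, -0.0336, 0.152]
ee_rot: [2.799, -1.426, -0.001]
ft_force: [-5.0, 0.1, 10.3]
width: 0.139
```

```bash
python3 tq.py
```

```text
t 21.25 turned 130.99 Tz 0.119 tau7 0.750 qd7 -0.258 F [-5.   0.1 10.3] T [0.016 1.21  0.119]
```

Emit:
{"op": "move_arm", "data": {
  "deltas": [
    {"dx": 0, "dy": 0, "dz": 0, "spin": 2},
    {"dx": 0, "dy": 0, "dz": 0, "spin": 2}
  ]
}}

```text
time: 21.45
tcp_pos: [0.6, -0.0336, 0.152]
ee_rot: [2.748, -1.523, -0.001]
ft_force: [-5.6, 0.1, 9.1]
width: 0.141
```

```bash
python3 tq.py
```

```text
t 21.45 turned 134.99 Tz 0.093 tau7 0.743 qd7 -0.258 F [-5.6  0.1  9.1] T [0.077 1.174 0.093]
```

Emit:
{"op": "move_arm", "data": {
  "deltas": [
    {"dx": 0, "dy": 0, "dz": 0, "spin": 2},
    {"dx": 0, "dy": 0, "dz": 0, "spin": 2}
  ]
}}

```text
time: 21.65
tcp_pos: [0.6, -0.0335, 0.1521]
ee_rot: [2.693, -1.617, -0.001]
ft_force: [-5.4, 0.9, 9.4]
width: 0.135
```

```bash
python3 tq.py
```

```text
t 21.65 turned 138.98 Tz 0.119 tau7 0.737 qd7 -0.256 F [-5.4  0.9  9.4] T [0.015 1.24  0.119]
```

Emit:
{"op": "move_arm", "data": {
  "deltas": [
    {"dx": 0, "dy": 0, "dz": 0, "spin": 2},
    {"dx": 0, "dy": 0, "dz": 0, "spin": 2}
  ]
}}

```text
time: 21.85
tcp_pos: [0.6, -0.0336, 0.152]
ee_rot: [2.635, -1.71, -0.002]
ft_force: [-6.0, -0.1, 9.4]
width: 0.139
```

```bash
python3 tq.py
```

```text
t 21.85 turned 142.98 Tz 0.148 tau7 0.730 qd7 -0.259 F [-6.  -0.1  9.4] T [0.07  1.245 0.148]
```

Emit:
{"op": "move_arm", "data": {
  "deltas": [
    {"dx": 0, "dy": 0, "dz": 0, "spin": 2},
    {"dx": 0, "dy": 0, "dz": 0, "spin": 2}
  ]
}}

```text
time: 22.05
tcp_pos: [0.6, -0.0335, 0.152]
ee_rot: [2.573, -1.801, -0.002]
ft_force: [-5.7, -0.7, 9.9]
width: 0.14
```

```bash
python3 tq.py
```

```text
t 22.05 turned 146.98 Tz 0.168 tau7 0.724 qd7 -0.256 F [-5.7 -0.7  9.9] T [0.095 1.279 0.168]
```

Emit:
{"op": "move_arm", "data": {
  "deltas": [
    {"dx": 0, "dy": 0, "dz": 0, "spin": 1.5},
    {"dx": 0, "dy": 0, "dz": 0, "spin": 0},
    {"dx": 0, "dy": 0, "dz": 0, "spin": 0}
  ]
}}

```text
time: 22.35
tcp_pos: [0.6, -0.0335, 0.152]
ee_rot: [2.551, -1.833, -0.002]
ft_force: [-5.7, 1.0, 9.5]
width: 0.142
```

```bash
python3 tq.py; python3 -c "
from h import *
st();cv2.imwrite('pics/w12.png',snapshot('wrist'))"
```

```text
t 22.35 turned 148.42 Tz -0.124 tau7 0.012 qd7 0.002 F [-5.7  1.   9.5] T [ 0.099  1.149 -0.124]
t 22.35 tcp [ 0.6    -0.0335  0.152 ] x [ 0.319 -0.948 -0.001] y [-0.948 -0.319  0.001] z [-0.001  0.    -1.   ] F [-5.7  1.   9.5] T [ 0.1   1.15 -0.12] w 0.142 j [-0.066  0.85   0.144  1.484 -0.148  0.82  -1.116]
```

View pics/w12.png

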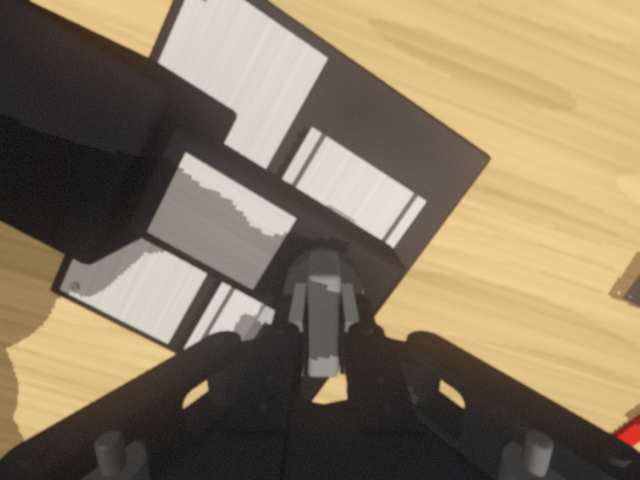

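Emit:
{"op": "move_arm", "data": {
  "deltas": [
    {"dx": 0, "dy": 0, "dz": 0, "spin": 0},
    {"dx": 0, "dy": 0, "dz": 0, "spin": 0},
    {"dx": 0, "dy": 0, "dz": 0, "spin": 0},
    {"dx": 0, "dy": 0, "dz": 0, "spin": 0},
    {"dx": 0, "dy": 0, "dz": 0, "spin": 0},
    {"dx": 0, "dy": 0, "dz": 0, "spin": 0}
  ],
  "hand": -1
}}

```text
time: 23.0
tcp_pos: [0.6005, -0.0336, 0.1518]
ee_rot: [-2.55, 1.835, 0.0]
ft_force: [-0.3, 0.3, -0.3]
width: 0.996
```

Emit:
{"op": "move_arm", "data": {
  "deltas": [
    {"dx": 0, "dy": 0, "dz": -0.02, "spin": 0},
    {"dx": 0, "dy": 0, "dz": -0.04, "spin": 0},
    {"dx": 0, "dy": 0, "dz": -0.04, "spin": 0},
    {"dx": 0, "dy": 0, "dz": 0, "spin": 0}
  ]
}}

```text
time: 23.4
tcp_pos: [0.602, -0.0339, 0.2566]
ee_rot: [-2.547, 1.833, -0.009]
ft_force: [0.4, -0.5, -0.6]
width: 0.999
```

```bash
python3 -c "
from h import *
st();cv2.imwrite('pics/w13.png',snapshot('wrist'));im=snapshot('scene');cv2.imwrite('pics/s13.png',cv2.resize(im[180:360,250:450],None,fx=4,fy=3.3,interpolation=cv2.INTER_CUBIC))"
```

```text
t 23.4 tcp [ 0.602  -0.0339  0.2566] x [ 0.317 -0.948  0.002] y [-0.948 -0.317 -0.007] z [ 0.007 -0.    -1.   ] F [ 0.4 -0.5 -0.6] T [-0.09 -0.04 -0.08] w 0.999 j [-0.076  0.731  0.17   1.346 -0.13   1.069 -1.135]
```

View pics/w13.png

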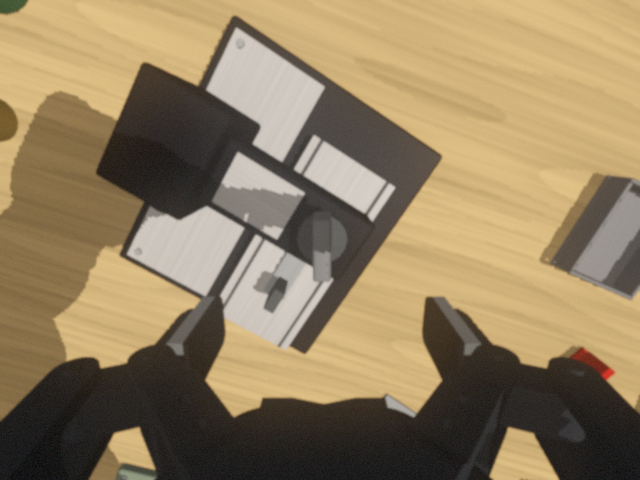

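View pics/s13.png

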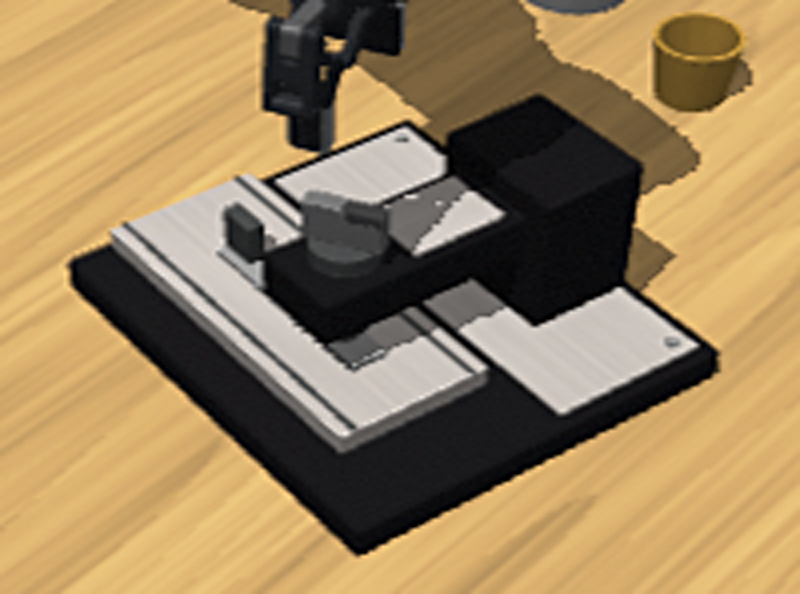

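Emit:
{"op": "move_arm", "data": {
  "deltas": [
    {"dx": 0, "dy": 0.0458, "dz": 0, "spin": 0},
    {"dx": 0, "dy": 0.0458, "dz": 0, "spin": 0},
    {"dx": -0.0017, "dy": 0.0458, "dz": 0, "spin": 0},
    {"dx": 0, "dy": 0, "dz": 0, "spin": -8.4},
    {"dx": 0, "dy": 0, "dz": 0, "spin": -8.4},
    {"dx": 0, "dy": 0, "dz": 0, "spin": -8.4},
    {"dx": 0, "dy": 0, "dz": 0, "spin": -8.4},
    {"dx": 0, "dy": 0, "dz": 0, "spin": -8.4},
    {"dx": 0, "dy": 0, "dz": 0, "spin": -8.4},
    {"dx": 0, "dy": 0, "dz": 0, "spin": -8.1}
  ]
}}

```text
time: 24.5
tcp_pos: [0.4693, -0.0755, 0.251]
ee_rot: [-3.122, 0.345, 0.002]
ft_force: [-0.9, -0.0, 0.2]
width: 1.007
```

Emit:
{"op": "move_arm", "data": {
  "deltas": [
    {"dx": 0, "dy": 0, "dz": 0.04, "spin": 0},
    {"dx": 0, "dy": 0, "dz": 0.045, "spin": 0},
    {"dx": 0, "dy": 0, "dz": 0.045, "spin": 0},
    {"dx": 0, "dy": 0, "dz": 0.04, "spin": 0},
    {"dx": 0, "dy": 0, "dz": 0.026, "spin": 0},
    {"dx": 0, "dy": 0, "dz": 0, "spin": 0},
    {"dx": 0, "dy": 0, "dz": 0, "spin": 0}
  ]
}}

```text
time: 25.2
tcp_pos: [0.4693, -0.0755, 0.056]
ee_rot: [-3.121, 0.355, 0.002]
ft_force: [0.2, 0.5, 0.8]
width: 1.0
```

Run:
```python
from h import *
o=st(); k=K("wrist");im=snapshot("wrist"); cv2.imwrite("pics/w14.png",im)
g=im[100:250,540:640]; cv2.imwrite("pics/w14c.png",cv2.resize(cv2.convertScaleAbs(g,alpha=1.8),None,fx=5,fy=4,interpolation=cv2.INTER_CUBIC))
th=-.2269
def W(x,y,z): return (.6007+np.cos(th)*x-np.sin(th)*y,-.0344+np.sin(th)*x+np.cos(th)*y,z)
for q in [(-.008,0,.061),(-.008,0,.0524),(0,0,.0524),(-.108,-.012,.0524),(-.108,.012,.0524)]: print(q,np.round(proj("wrist",W(*q),k),1))
```

```text
t 25.2 tcp [ 0.4693 -0.0755  0.056 ] x [ 0.974 -0.225 -0.001] y [-0.225 -0.974 -0.   ] z [-0.001  0.    -1.   ] F [0.2 0.5 0.8] T [ 0.03  0.   -0.02] w 1.0 j [ 0.129  0.877 -0.067  2.005  0.195  0.266 -0.328]
(-0.008, 0, 0.061) [608.2 146.6]
(-0.008, 0, 0.0524) [591.4 146.3]
(0, 0, 0.0524) [610.7 146.3]
(-0.108, -0.012, 0.0524) [350.  175.6]
(-0.108, 0.012, 0.0524) [351.3 115.6]
```

View pics/w14c.png

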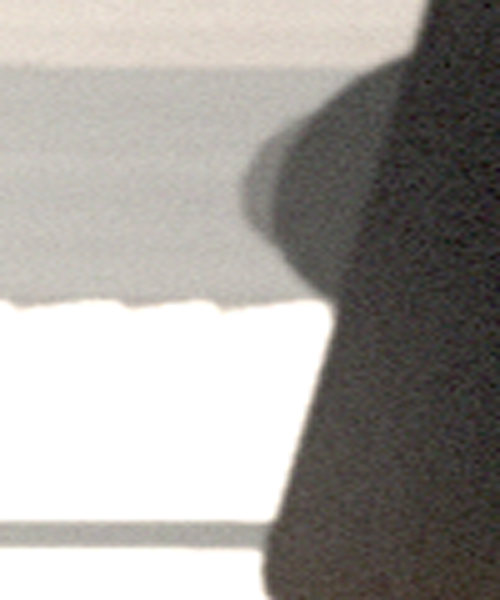

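View pics/w14.png

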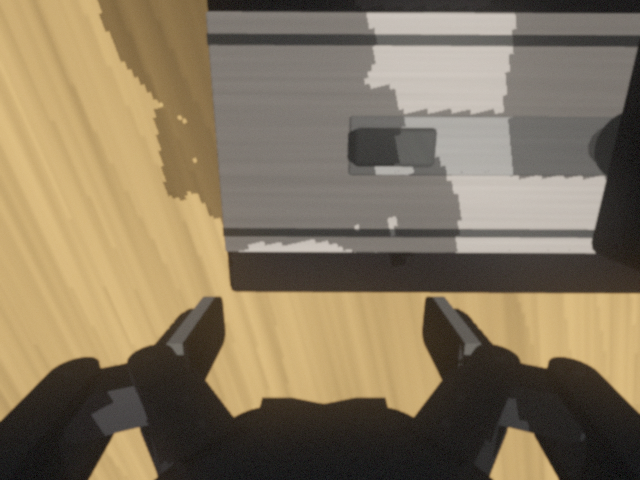

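Emit:
{"op": "move_arm", "data": {
  "deltas": [
    {"dx": 0, "dy": 0, "dz": -0.03, "spin": 0},
    {"dx": 0, "dy": 0, "dz": -0.04, "spin": 0},
    {"dx": 0, "dy": 0, "dz": -0.03, "spin": 0},
    {"dx": 0, "dy": 0, "dz": 0, "spin": 0},
    {"dx": 0, "dy": 0, "dz": 0, "spin": 0}
  ]
}}

```text
time: 25.75
tcp_pos: [0.47, -0.0758, 0.1574]
ee_rot: [-3.121, 0.356, -0.004]
ft_force: [0.0, -0.9, -0.3]
width: 1.001
```

```bash
python3 -c "
from h import *
st();print(finish_job())"
```

```text
t 25.75 tcp [ 0.47   -0.0758  0.1574] x [ 0.974 -0.225  0.003] y [-0.225 -0.974 -0.   ] z [ 0.003 -0.    -1.   ] F [ 0.  -0.9 -0.3] T [ 0.03  0.01 -0.03] w 1.001 j [ 0.167  0.682 -0.129  1.931  0.16   0.535 -0.299]
the job is handed in; nothing more can be done
None
```

The blade is in the gap, nipped at an estimated 9 to 10.5 N. I handed the job in at 25.8 s, with the gripper open and clear of everything. No verdict was reported.

- **Blade:** I laid the larger grey blade flat on the bed and slid it in while the nose was still loose. The pictures then showed it straight and centred. Its tip is about 23 mm past the nose's axis, worked out from the tail's position in the picture. My last wrist view, after the screw was turned, showed it unmoved.
- **Screw:** I turned it clockwise about 148°. The torque at the last joint changed slope at about 123°, which I took as the nose touching. The remaining 25° compresses the spring by about 1.7 mm, which is where the force estimate comes from.
- **Checks that agreed:** Comparing wrist pictures before and after, the nose had come down about 8.6 mm, which matches touching at about 123°.
- **Checks that disagreed or were weak:**
  - My first reading of the nose height from one picture put touching near 100°. I gave it less weight than the torque and the before-and-after pictures.
  - The wrist torque sensor was too noisy to confirm the force.
  - The joint torque moved opposite in sign to what I expected, though by the right amount.
- **Bed contact:** While finding the bed by touch, I briefly pressed the blade onto it with up to about 46 N at the wrist. That was before it was under the nose, and I eased off at once.
- **Other things on the bench:** I did not touch the tankard, beaker, tray or bottle.

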